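Set out the holiday sill

TASK

Set the sill out for the evening. Stand the glass jar in the middle of the coaster and lay the dreidel on the middle of the jar's lid; stand the tealight on the tiles just left of the chest (about 2 cm clear of it, level with the middle of its side), and lay the lighter flat on the tiles on your side of the menorah, lengthways along it, centred on it and about 3 cm clear of its foot. Left is as you see it from the robot, facing the chest's tray; leave the cup, the candle box and the candlestick where they are.

Things in the scene. Friction and masses are not known exactly. Their poses are not given: they have to be found in the camera images.
- jar: Short glass jar with a flat steel screw lid, loose, standing upright: 56 mm diameter, 60 mm tall in all; the lid is 55 mm across and takes the top 13 mm. Origin: centre of its underside; z up its axis.
- dreidel: Wooden dreidel (four-sided top), loose, lying on one of its flat sides: a 30 mm cube with a 13 mm point out of its +x end and a round stem 8 mm thick, 19 mm long, out of its -x end. Origin: centre of the 30 mm cube (15 mm above what it lies on); x along the dreidel towards the point. Grip it across the flat sides (along y).
- tealight: Tealight in a round aluminium cup, loose, upright: 38 mm diameter, 17 mm tall, with a little wick. Origin: centre of its underside; z up.
- lighter: Grey plastic pocket lighter with a steel head, loose, lying flat: 80 mm long (x, head at +x), 24 mm wide (y), 13 mm thick. Origin: centre of its length and width, on its underside.
- coaster: Square dark silicone coaster, fixed to the tiles: 96 x 96 mm, 6 mm thick. Origin: centre of its underside (tile level); its top is 6 mm above.
- menorah: Small folding steel menorah with nine candle cups in a row, fixed: foot 40 mm deep (x) by 124 mm long (y), 6 mm thick; nine cups along y, 52 mm high, the middle one 60 mm. Origin: centre of the foot's underside, at tile level; y along the row of cups, -x is the side towards the robot.
- chest: Small pine chest, fixed, lid shut: 110 mm wide (y), 90 mm deep (x; lid 94 mm), 56 mm high, with a shallow pull-out tray standing out of its front (-x, robot) face to 82 mm from the origin. Origin: centre of the chest itself (tray not counted) at tile level; +y is its left side as seen from the robot.
- cup: Small white ceramic cup, loose bystander: 48 mm diameter, 50 mm tall. Origin: centre of its underside. Do not move.
- candle_box: Small cardboard candle box, loose bystander, lying: 60 (x) x 36 (y) x 22 mm. Origin: centre of its underside. Do not move.
- candlestick: Turned dark wooden candlestick, loose bystander: foot 46 mm diameter, 55 mm tall. Origin: centre of its underside. Do not move.
Things that resemble listed ones, but are neither listed nor needed, are in the scene too. Of the things like the tealight, leave any that is blue or green; of the rest the larger one is meant.

How it is judged:
By the outcome, as a careful person would: the job done as asked, in the order asked, and still so for the second after the job is handed in, with the robot touching nothing.
It also fails if it takes over 120 s, if anything falls off the work surface, if the arm or the gripper's body presses on something with over 40 N, if the wrist force passes 120 N, or if a joint passes its speed limit or range.

ROBOT

A 6-joint arm with a two-finger parallel gripper is mounted at the origin on the work surface. World frame = base frame: x ahead of the robot, y to its left, z up, the work surface at z = 0. Lengths are in m, angles in rad, forces in N, time in s.
With the tool pointing down it reaches from about 0.25 to 0.725 m from the base axis. Payload 4 kg.
Tool frame: the origin (TCP) lies between the finger pads; the fingertips stand 11 mm ahead of it and the grasp point (between the pads) lies 8 mm behind it (bot.tip_extent is the distance from the TCP to the fingertips, in m); z points along the fingers, y is the line along which they close (so a half turn about z gives the same grasp; the last joint's range is limited). The gripper opens to 85 mm and grips with 20 to 120 N. Pads are 22 mm wide; open, the fingers measure 114 mm over their backs; the gripper's body (76 mm by 85 mm) begins 54 mm behind the grasp point. The pads swing forward as they close: fully open they stand 13 mm farther back than shut.
Start: joints at [-1.18, 0.241, 0.005, 1.335, 0, 1.571], TCP at [0.19, -0.462, 0.242] pointing down, gripper open.
Joint ranges: [-2.72, 2.72], [-1.05, 1.87], [-1.09, 1.28], [-1.99, 2.15], [-1.42, 1.44], [-3.14, 3.14]. Speed limits (rad/s): [2.79, 2.79, 3.14, 3.14, 3.14, 3.14].

INTERFACE

Orientations are given as a unit quaternion [x, y, z, w].
In Python, from workcell import bot gives the robot as it stands. The module is installed in compiled form; this text tells all that it offers.
- The arm moves only by the tool drive_tool, never from a script. Its argument "rows" is a list of rows, each an object of numbers: "dx", "dy", "dz": the shift along the tool's x, y, z in units of 50 mm (1.0 is 50 mm); "wx", "wy", "wz": the turn, a rotation vector about the tool's x, y, z in units of 5 degrees (1.0 is 5 degrees); "hand": the finger opening in mm, from 0 to 85.4. A call has 1 to 20 rows; each row is the pose to reach, as a shift and turn from the pose commanded when the call began, along the tool's axes at that moment; what a row does not reach only later rows make up. A row lasts 1/10 s, in which the tool goes at most 50 mm and 8.59 degrees, less where a joint would pass 70% of its speed; a pose out of reach is approached as far as the arm can. A call with a gripper value outside its range is refused whole. The fingers move at their own pace and stop on an object; the grip force is fixed at half the most. Time passes only in rows, so rows that repeat a pose let the fingers close. It gives the time, the measured TCP pose, the force, the opening and the grip force at its end, in the units of the state.
- bot.get_obs(): the state, without advancing time (a new reading comes with each control period).
- bot.camera(name): name is "scene" or "side" or "wrist"; returns the picture (384x512x3 uint8, red, green, blue); there is no depth.
- bot.get_calibration(name): a dict with "vfov" (degrees; the focal length in pixels is half the picture's height over the tangent of half this angle, whatever the lens; pixels are square), "cx", "cy" (the principal point, pixels), "origin" and "rotation" of the camera in the world; the wrist camera has in their place "mount" (4x4, takes a point from camera to tool coordinates, whose origin is the TCP and whose axes are the flange's). Camera axes: x right, y up, looking along -z (the intrinsics and any distortion apply to the point x, -y, -z); pixel columns grow to the right and rows downward; lengths in m; the calibration is good to about 2 mm. A picture is of the moment at which its call begins: read the wrist's pose just before it. get_calibration takes no time and is no camera call.
- bot.job_done(): hands the job in; it is judged then, once.
Trained networks look in the newest picture that a camera, given by its name, has taken for a name from the list of things; names that differ only in an ending like _2 or _b are one class to them, and where a whole thing is asked for, a point or a joint stands for the part that bears it (a point fixed in the world has none). Each returns a list of dicts, best first, with "score" (0 to 1); they miss things now and then, are a little off and sometimes report something else, mostly with a low value. They report only what shows in the picture. A call takes as long as a camera call. They do not tell look-alikes from the thing itself.
- bot.look_for(camera, thing): "extent" ([centre column, centre row, width, height] in pixels, round what is visible of it).
- bot.outline_of(camera, thing): "region" (384x512 bool, what is visible of it) and "extent" ([centre column, centre row, width, height] in pixels, round what is visible of it).
The state is a dict: "clock": time; "joint_pos": joint angles; "joint_vel": joint speeds; "tau": joint torques, N m; "eef_pos": TCP position; "tool_rot": TCP orientation; "ft_force": force on the tool from outside, world axes, zero at the start; "ft_torque": the same for the moment, N m; "grip_width": finger opening in m; "grasp_force": force on a finger pad.
Only numpy, scipy, OpenCV 4.12 (cv2) and the standard library are available. Lean on these libraries where they do the work, as an engineer would, in place of code of your own. Each camera call takes 0.05 s, during which the arm holds its last target. There are 200 camera calls.

## Working session

There is one attempt and no reset: what is moved stays moved. The work goes in short steps, Python scripts to look and compute and a tool call to move; the robot and the scene stay as the last step left them, time stands still between calls to the robot, and variables do not carry over. Pictures are saved under pics/ and viewed, at most 18 in all, crops included, and the job is handed in when it is done.

Besides the shell and the picture viewer there is one more tool, called after "Request:" as name(argument=value, ...) on one line, values as JSON. drive_tool: Moves the arm, as the interface text tells. Its arguments: {"type":"object","properties":{"rows":{"type":"array","items":{"type":"object","properties":{"dx":{"type":"number"},"dy":{"type":"number"},"dz":{"type":"number"},"wx":{"type":"number"},"wy":{"type":"number"},"wz":{"type":"number"},"hand":{"type":"number"}}}}},"required":["rows"]}

```bash
mkdir -p pics; ls; python3 - <<'E'
from workcell import bot
import cv2
o=bot.get_obs();print(o)
for c in("scene","side"):
    im=bot.camera(c);cv2.imwrite(f"pics/{c}0.png",im[:,:,::-1]);print(c,bot.get_calibration(c))
    for t in"jar dreidel tealight lighter coaster menorah chest cup candle_box candlestick".split():
        print(t,[(round(d["score"],2),[round(v) for v in d["extent"]]) for d in bot.look_for(c,t)[:4]])
print(bot.get_calibration("wrist"))
a=cv2.imread("pics/scene0.png");cv2.imwrite("pics/scene0b.png",cv2.resize(a,(800,600),interpolation=cv2.INTER_CUBIC))
E
```

```text
pics
{'clock': 0.0, 'joint_pos': array([-1.18000419e+00,  2.41385296e-01,  3.73595874e-03,  1.33521811e+00,
       -1.81721022e-05,  1.57082565e+00]), 'joint_vel': array([-1.41364359e-04, -1.29423756e-03,  3.68336661e-04,  6.84791754e-04,
       -1.05164390e-03,  9.27263285e-05]), 'tau': array([-8.48337222e-04, -3.72320294e+01,  2.52407026e+01,  1.71666738e-02,
       -1.63079435e-04,  7.45698223e-07]), 'eef_pos': array([ 0.19022283, -0.46174092,  0.24143125]), 'tool_rot': array([ 9.80973166e-01,  1.94140606e-01, -2.09986885e-04, -1.01408513e-03]), 'ft_force': array([0.48726724, 0.57113446, 0.39710856]), 'ft_torque': array([-0.01337175, -0.00587926,  0.01094369]), 'grasp_force': 0.0, 'grip_width': 0.08535467803423988}
scene {'vfov': 50.94980838533885, 'cx': 261.66524611703574, 'cy': 192.2063655688887, 'origin': array([0.96112146, 0.40314777, 0.66702478]), 'rotation': array([0.15058403, 0.3428031 , 0.85686964, 0.35437961])}
jar [(0.95, [205, 116, 22, 27]), (0.21, [315, 300, 76, 65])]
dreidel [(0.62, [223, 146, 20, 19])]
tealight [(0.64, [326, 223, 20, 22]), (0.59, [342, 198, 15, 18]),
[... 707 characters left out ...]
[241, 309, 33, 28])]
coaster [(0.87, [192, 252, 51, 41]), (0.5, [326, 124, 21, 26])]
menorah [(0.95, [253, 136, 21, 40])]
chest [(0.93, [222, 188, 56, 49])]
cup [(0.83, [257, 267, 16, 26])]
candle_box [(0.54, [292, 208, 29, 26])]
candlestick [(0.7, [295, 171, 12, 27])]
{'vfov': 62.47003104645741, 'cx': 251.63608183094922, 'cy': 194.17722912957356, 'mount': array([[ 8.90122324e-05,  9.60909756e-01,  2.76861758e-01,
         7.18656931e-02],
       [ 9.99999969e-01, -2.10033557e-05, -2.48607467e-04,
        -4.12097658e-04],
       [-2.33074314e-04,  2.76861771e-01, -9.60909728e-01,
        -1.32038219e-01],
       [ 0.00000000e+00,  0.00000000e+00,  0.00000000e+00,
         1.00000000e+00]])}
```

View pics/scene0b.png

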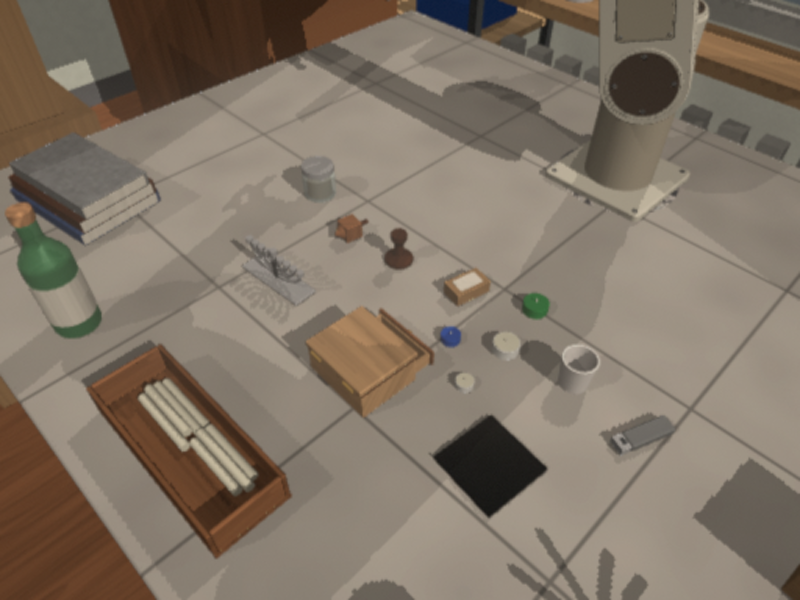

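```bash
cat > h.py <<'E'
from workcell import bot
import numpy as np, cv2
from scipy.spatial.transform import Rotation as R
def cam(c,o=None):
    k=bot.get_calibration(c); f=192/np.tan(np.radians(k["vfov"]/2))
    if c=="wrist":
        o=o or bot.get_obs(); T=R.from_quat(o["tool_rot"]).as_matrix(); M=k["mount"]
        Rw=T@M[:3,:3]; p=np.array(o["eef_pos"])+T@M[:3,3]
    else: Rw=R.from_quat(k["rotation"]).as_matrix(); p=np.array(k["origin"])
    return f,k["cx"],k["cy"],Rw,p
def px2w(C,u,v,z):
    f,cx,cy,Rw,p=C
    d=Rw@np.array([(u-cx)/f,-(v-cy)/f,-1.]); return (p+d*(z-p[2])/d[2]).round(4)
def w2px(C,P):
    f,cx,cy,Rw,p=C; q=Rw.T@(np.array(P)-p); return np.array([cx-f*q[0]/q[2],cy+f*q[1]/q[2]]).round(1)
E
python3 - <<'E'
from h import *
S=cam("scene");D=cam("side")
H=dict(jar=(.03,[(205,116)],[(325,124)]),dre=(.015,[(223,146)],[(303,149)]),tea=(.009,[(326,223),(342,198),(298,244)],[(263,237),(299,241),(256,214),(230,230)]),
lig=(.007,[(410,280)],[(241,309)]),coa=(.006,[(313,301)],[(192,252)]),men=(.03,[(178,171)],[(253,136)]),chest=(.03,[(237,233)],[(222,188)]),cup=(.025,[(371,237)],[(257,267)]),box=(.011,[(299,182)],[(292,208)]),cs=(.027,[],[(295,171)]))
for n,(z,a,b) in H.items(): print(n,[px2w(S,*p,z)[:2] for p in a],[px2w(D,*p,z)[:2] for p in b])
a=cv2.imread("pics/side0.png")[90:340,150:380];cv2.imwrite("pics/side0b.png",cv2.resize(a,None,fx=2.4,fy=2.4,interpolation=cv2.INTER_CUBIC))
E
```

```text
jar [array([ 0.4245, -0.3281])] [array([ 0.4185, -0.3383])]
dre [array([ 0.4617, -0.2147])] [array([ 0.456 , -0.2199])]
tea [array([0.4701, 0.1229]), array([0.3869, 0.1027]), array([0.5539, 0.1174])] [array([0.4667, 0.1185]), array([0.3791, 0.0995]), array([0.5073, 0.056 ]), array([0.5517, 0.1266])]
lig [array([0.4652, 0.3213])] [array([0.4507, 0.3139])]
coa [array([0.6291, 0.2195])] [array([0.6146, 0.2165])]
men [array([ 0.607 , -0.2052])] [array([ 0.6102, -0.207 ])]
chest [array([0.6333, 0.0228])] [array([0.617 , 0.0195])]
cup [array([0.4461, 0.2162])] [array([0.4494, 0.2132])]
box [array([0.419 , 0.0025])] [array([0.4243, 0.0061])]
cs [] [array([ 0.4511, -0.1119])]
```

View pics/side0b.png

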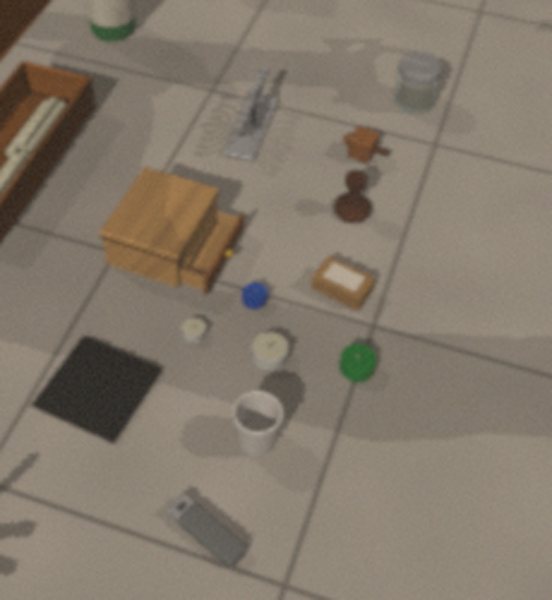

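The scene shows the large white tealight at about (326,223) and a small white decoy at (298,244). Blue and green decoys are also there. The jar is at (205,116), the dreidel at (223,146), the menorah at (178,171) and the lighter at (410,280). Next I'll look from close by with the wrist camera.

Request:
drive_tool(rows=[{"dx":7.7,"dy":-2.5,"dz":-1.2,"wz":4.5,"hand":85},{"dx":7.7,"dy":-2.5,"dz":-1.2,"wz":4.5,"hand":85},{"dx":7.7,"dy":-2.5,"dz":-1.2,"wz":4.5,"hand":85},{"dx":7.7,"dy":-2.5,"dz":-1.2,"wz":4.5,"hand":85},{"dx":7.7,"dy":-2.5,"dz":-1.2,"wz":4.5,"hand":85},{"dx":7.7,"dy":-2.5,"dz":-1.2,"wz":4.5,"hand":85},{"dx":7.7,"dy":-2.5,"dz":-1.2,"wz":4.5,"hand":85},{"dx":7.7,"dy":-2.5,"dz":-1.2,"wz":4.5,"hand":85},{"dx":7.7,"dy":-2.5,"dz":-1.2,"wz":4.5,"hand":85},{"dx":7.7,"dy":-2.5,"dz":-1.2,"wz":4.5,"hand":85},{"dx":7.7,"dy":-2.5,"dz":-1.2,"wz":4.5,"hand":85},{"dx":7.7,"dy":-2.5,"dz":-1.2,"wz":4.5,"hand":85}])

```text
invalid input at $.rows[0]: expected keys dx, dy, dz, wx, wy, wz, hand
```

```bash
cat > look.py <<'E'
import sys
from h import *
n=sys.argv[1]; o=bot.get_obs(); im=bot.camera("wrist"); C=cam("wrist",o)
print(o["clock"],o["eef_pos"].round(4),np.degrees(R.from_quat(o["tool_rot"]).as_euler("xyz")).round(2),o["grip_width"])
np.savez("pics/"+n+".npz",f=C[0],cx=C[1],cy=C[2],R=C[3],p=C[4])
cv2.imwrite(f"pics/{n}.png",im[:,:,::-1])
for a in sys.argv[2:]:
    t,z=a.split(":")
    for d in bot.outline_of("wrist",t)[:4]:
        m=d["region"].astype(np.uint8); e=d["extent"]
        (c,s,ang)=cv2.minAreaRect(cv2.findNonZero(m))
        B=cv2.boxPoints((c,s,ang)); W=np.array([px2w(C,*p,float(z))[:2] for p in B]); E=[W[1]-W[0],W[2]-W[1]]
        print(t,round(d["score"],2),np.round(e),"rect",px2w(C,*c,float(z))[:2],"sides",[(round(np.hypot(*q),4),round(np.degrees(np.arctan2(q[1],q[0])),1)) for q in E])
E
python3 look.py w1 jar:0.03 dreidel:.015 menorah:.006 candlestick:.027 candle_box:.02
```

```text
1.1 [ 0.1905 -0.4623  0.2423] [180.     0.    22.39] 0.08536727667944573
```

View pics/w1.png

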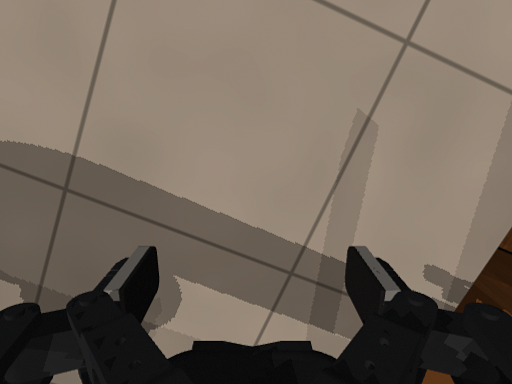

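The picture shows only tiles, with the fingers near rows 250–380. The move was refused because every row needs all the keys.

Request:
drive_tool(rows=[{"dx":6.2,"dy":-3.1,"dz":-1.2,"wx":0,"wy":0,"wz":4.5,"hand":85},{"dx":6.2,"dy":-3.1,"dz":-1.2,"wx":0,"wy":0,"wz":4.5,"hand":85},{"dx":6.2,"dy":-3.1,"dz":-1.2,"wx":0,"wy":0,"wz":4.5,"hand":85},{"dx":6.2,"dy":-3.1,"dz":-1.2,"wx":0,"wy":0,"wz":4.5,"hand":85},{"dx":6.2,"dy":-3.1,"dz":-1.2,"wx":0,"wy":0,"wz":4.5,"hand":85},{"dx":6.2,"dy":-3.1,"dz":-1.2,"wx":0,"wy":0,"wz":4.5,"hand":85},{"dx":6.2,"dy":-3.1,"dz":-1.2,"wx":0,"wy":0,"wz":4.5,"hand":85},{"dx":6.2,"dy":-3.1,"dz":-1.2,"wx":0,"wy":0,"wz":4.5,"hand":85},{"dx":6.2,"dy":-3.1,"dz":-1.2,"wx":0,"wy":0,"wz":4.5,"hand":85},{"dx":6.2,"dy":-3.1,"dz":-1.2,"wx":0,"wy":0,"wz":4.5,"hand":85},{"dx":6.2,"dy":-3.1,"dz":-1.2,"wx":0,"wy":0,"wz":4.5,"hand":85},{"dx":6.2,"dy":-3.1,"dz":-1.2,"wx":0,"wy":0,"wz":4.5,"hand":85}])

```text
clock: 2.6
eef_pos: [0.4171, -0.202, 0.3021]
tool_rot: [1.0, -0.002, -0.0, -0.0]
ft_force: [0.0, 0.1, 0.1]
grip_width: 0.0851
grasp_force: 0.0
```

```bash
python3 look.py w2 jar:0.06 dreidel:.03 menorah:.006 candlestick:.027 candle_box:.02
```

```text
2.6 [ 0.4171 -0.202   0.3021] [-1.8e+02  4.0e-02 -2.6e-01] 0.08513510246664094
jar 0.83 [358. 160.  54.  52.] rect [ 0.4281 -0.3291] sides [(np.float64(0.0529), np.float64(-31.2)), (np.float64(0.069), np.float64(-121.9))]
dreidel 0.61 [262. 128.  25.  49.] rect [ 0.46   -0.2145] sides [(np.float64(0.0557), np.float64(-9.3)), (np.float64(0.0283), np.float64(-98.7))]
menorah 0.63 [261.  13. 104.  26.] rect [ 0.5955 -0.2125] sides [(np.float64(0.1231), np.float64(-90.3)), (np.float64(0.0226), np.float64(-177.2))]
candlestick 0.7 [187. 136.  40.  32.] rect [ 0.4491 -0.1191] sides [(np.float64(0.0426), np.float64(-90.3)), (np.float64(0.0414), np.float64(177.4))]
```

View pics/w2.png

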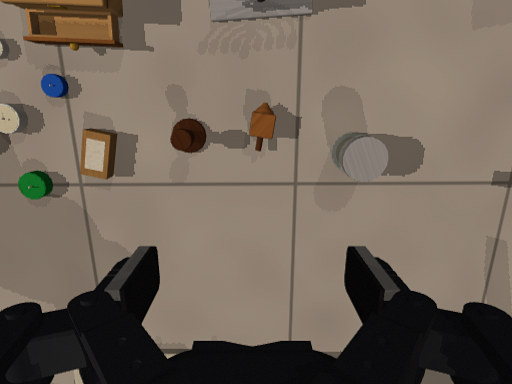

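Wrist view: the jar lid is at (365,159), the dreidel at (262,124) with its point up at (266,104) and stem at (259,150). The menorah foot is at the top edge, and the candlestick, box and decoys are to the left. I'll measure the lid and go above it.

```bash
cat > plan.py <<'E'
import sys
from h import *
# args: x y z yaw_deg(tool x axis) -> units
x,y,z,yaw=map(float,sys.argv[1:5]); o=bot.get_obs(); T=R.from_quat(o["tool_rot"])
G=R.from_euler("z",yaw,degrees=True)*R.from_quat([1,0,0,0])
print("d",(T.inv().apply(np.array([x,y,z])-o["eef_pos"])/.05).round(3),"w",(np.degrees((T.inv()*G).as_rotvec())/5).round(3))
E
python3 - <<'E'
from h import *
k=np.load("pics/w2.npz");C=(k["f"],k["cx"],k["cy"],k["R"],k["p"])
print("lid",px2w(C,365,159,.06),"dr pt",px2w(C,266,104,.015),px2w(C,259,150,.015),"men foot front L,R",px2w(C,212,20,.006),px2w(C,311,12,.006))
E
python3 plan.py .421 -.332 .2 0
```

```text
lid [ 0.4237 -0.3361  0.06  ] dr pt [ 0.4871 -0.2196  0.015 ] [ 0.4286 -0.2108  0.015 ] men foot front L,R [ 0.5855 -0.1536  0.006 ] [ 0.5936 -0.2734  0.006 ]
d [0.071 2.614 2.046] w [ 0.     0.    -0.032]
```

Request:
drive_tool(rows=[{"dx":0.1,"dy":2.65,"dz":2.0,"wx":0,"wy":0,"wz":0,"hand":85},{"dx":0.1,"dy":2.65,"dz":2.0,"wx":0,"wy":0,"wz":0,"hand":85},{"dx":0.1,"dy":2.65,"dz":2.0,"wx":0,"wy":0,"wz":0,"hand":85},{"dx":0.1,"dy":2.65,"dz":2.0,"wx":0,"wy":0,"wz":0,"hand":85},{"dx":0.1,"dy":2.65,"dz":2.0,"wx":0,"wy":0,"wz":0,"hand":85},{"dx":0.1,"dy":2.65,"dz":2.0,"wx":0,"wy":0,"wz":0,"hand":85},{"dx":0.1,"dy":2.65,"dz":2.0,"wx":0,"wy":0,"wz":0,"hand":85}])

```text
clock: 3.6
eef_pos: [0.4236, -0.3327, 0.204]
tool_rot: [1.0, -0.0, 0.001, 0.001]
ft_force: [0.1, 0.0, -0.2]
grip_width: 0.0853
grasp_force: 0.0
```

```bash
python3 look.py w3 jar:0.06 dreidel:.015; python3 - <<'E'
from h import *
k=np.load("pics/w3.npz");C=(k["f"],k["cx"],k["cy"],k["R"],k["p"])
g=cv2.medianBlur(cv2.imread("pics/w3.png",0),5)
c=cv2.HoughCircles(g,cv2.HOUGH_GRADIENT,1,40,param1=80,param2=20,minRadius=35,maxRadius=65)
for q in c[0][:3]: print(q,px2w(C,q[0],q[1],.06),px2w(C,q[0]+q[2],q[1],.06))
E
```

```text
3.6 [ 0.4236 -0.3327  0.204 ] [ 1.7994e+02 -1.2000e-01 -3.0000e-02] 0.08534351178889353
jar 0.97 [256. 184.  60.  67.] rect [ 0.4282 -0.3363] sides [(np.float64(0.0513), np.float64(-90.0)), (np.float64(0.0609), np.float64(-178.3))]
dreidel 0.58 [133. 141.  40.  61.] rect [ 0.4595 -0.2138] sides [(np.float64(0.0476), np.float64(-54.7)), (np.float64(0.0479), np.float64(-144.3))]Traceback (most recent call last):
  File "<stdin>", line 5, in <module>
TypeError: 'NoneType' object is not subscriptable
```

View pics/w3.png

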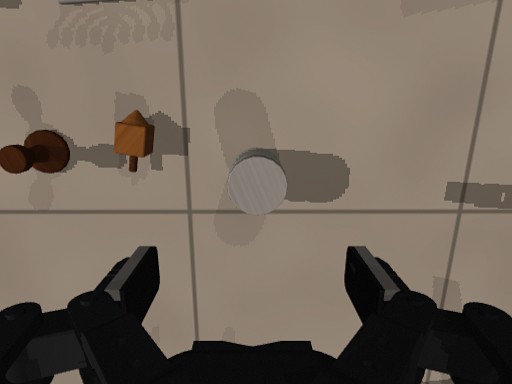

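The lid is centred at about (257.5,185) with radius 29 px, and the way around it is clear.

```bash
python3 - <<'E'
from h import *
k=np.load("pics/w3.npz");C=(k["f"],k["cx"],k["cy"],k["R"],k["p"])
for p in[(257.5,185),(228,185),(287,185),(257.5,214.5)]: print(px2w(C,*p,.06))
E
python3 plan.py .4255 -.3373 .038 0
```

```text
[ 0.4245 -0.3372  0.06  ]
[ 0.4246 -0.3106  0.06  ]
[ 0.4245 -0.3637  0.06  ]
[ 0.3964 -0.3373  0.06  ]
d [0.032 0.087 3.317] w [ 0.016 -0.024 -0.003]
```

Request:
drive_tool(rows=[{"dx":0.02,"dy":0.09,"dz":1.0,"wx":0,"wy":0,"wz":0,"hand":85},{"dx":0.02,"dy":0.09,"dz":1.8,"wx":0,"wy":0,"wz":0,"hand":85},{"dx":0.02,"dy":0.09,"dz":2.4,"wx":0,"wy":0,"wz":0,"hand":85},{"dx":0.02,"dy":0.09,"dz":2.9,"wx":0,"wy":0,"wz":0,"hand":85},{"dx":0.02,"dy":0.09,"dz":3.3,"wx":0,"wy":0,"wz":0,"hand":85},{"dx":0.02,"dy":0.09,"dz":3.3,"wx":0,"wy":0,"wz":0,"hand":85},{"dx":0.02,"dy":0.09,"dz":3.3,"wx":0,"wy":0,"wz":0,"hand":85},{"dx":0.02,"dy":0.09,"dz":3.3,"wx":0,"wy":0,"wz":0,"hand":45},{"dx":0.02,"dy":0.09,"dz":3.3,"wx":0,"wy":0,"wz":0,"hand":45},{"dx":0.02,"dy":0.09,"dz":3.3,"wx":0,"wy":0,"wz":0,"hand":45},{"dx":0.02,"dy":0.09,"dz":3.3,"wx":0,"wy":0,"wz":0,"hand":45},{"dx":0.02,"dy":0.09,"dz":3.3,"wx":0,"wy":0,"wz":0,"hand":45},{"dx":0.02,"dy":0.09,"dz":3.3,"wx":0,"wy":0,"wz":0,"hand":45},{"dx":0.02,"dy":0.09,"dz":3.3,"wx":0,"wy":0,"wz":0,"hand":45}])

```text
clock: 5.15
eef_pos: [0.4251, -0.3387, 0.0394]
tool_rot: [1.0, -0.001, 0.002, 0.001]
ft_force: [-0.5, 0.8, 5.6]
grip_width: 0.0536
grasp_force: 63.7
```

Request:
drive_tool(rows=[{"dx":0,"dy":0,"dz":-0.5,"wx":0,"wy":0,"wz":0,"hand":45},{"dx":0,"dy":0,"dz":-1.3,"wx":0,"wy":0,"wz":0,"hand":45},{"dx":0,"dy":0,"dz":-2.2,"wx":0,"wy":0,"wz":0,"hand":45},{"dx":0.2,"dy":-0.5,"dz":-3.1,"wx":0,"wy":0,"wz":0,"hand":45},{"dx":0.4,"dy":-1.3,"dz":-3.9,"wx":0,"wy":0,"wz":0,"hand":45},{"dx":0.6,"dy":-2.1,"dz":-4.6,"wx":0,"wy":0,"wz":0,"hand":45},{"dx":0.8,"dy":-2.9,"dz":-5.2,"wx":0,"wy":0,"wz":0,"hand":45},{"dx":1.0,"dy":-3.7,"dz":-5.2,"wx":0,"wy":0,"wz":0,"hand":45},{"dx":1.2,"dy":-4.5,"dz":-5.2,"wx":0,"wy":0,"wz":0,"hand":45},{"dx":1.3,"dy":-5.3,"dz":-5.2,"wx":0,"wy":0,"wz":0,"hand":45},{"dx":1.4,"dy":-6.1,"dz":-5.2,"wx":0,"wy":0,"wz":0,"hand":45},{"dx":1.5,"dy":-6.9,"dz":-5.2,"wx":0,"wy":0,"wz":0,"hand":45},{"dx":1.5,"dy":-7.7,"dz":-5.2,"wx":0,"wy":0,"wz":0,"hand":45},{"dx":1.5,"dy":-8.3,"dz":-5.2,"wx":0,"wy":0,"wz":0,"hand":45},{"dx":1.5,"dy":-8.8,"dz":-5.2,"wx":0,"wy":0,"wz":0,"hand":45},{"dx":1.5,"dy":-8.8,"dz":-5.2,"wx":0,"wy":0,"wz":0,"hand":45},{"dx":1.5,"dy":-8.8,"dz":-5.2,"wx":0,"wy":0,"wz":0,"hand":45},{"dx":1.5,"dy":-8.8,"dz":-5.2,"wx":0,"wy":0,"wz":0,"hand":45}])

```text
clock: 6.95
eef_pos: [0.5034, 0.0443, 0.2973]
tool_rot: [0.999, 0.033, -0.001, -0.019]
ft_force: [-0.8, 0.7, -1.3]
grip_width: 0.0534
grasp_force: 63.9
```

```bash
python3 look.py w4 coaster:0.006 chest:.056 tealight:.017 lighter:.013 cup:.05
```

```text
6.95 [0.5034 0.0443 0.2973] [-1.7776e+02  9.0000e-02  3.7900e+00] 0.0534213846990654
coaster 0.56 [136.  53.  77. 100.] rect [0.6226 0.2138] sides [(np.float64(0.1034), np.float64(-10.5)), (np.float64(0.0967), np.float64(-91.9))]
tealight 0.89 [208. 178.  27.  34.] rect [0.4723 0.115 ] sides [(np.float64(0.0393), np.float64(-42.0)), (np.float64(0.0355), np.float64(-132.1))]
tealight 0.82 [252. 153.  22.  25.] rect [0.5127 0.0517] sides [(np.float64(0.0271), np.float64(-86.0)), (np.float64(0.0288), np.float64(-175.4))]
tealight 0.67 [209. 114.  17.  21.] rect [0.5564 0.1143] sides [(np.float64(0.0244), np.float64(-43.5)), (np.float64(0.0225), np.float64(-131.0))]
lighter 0.73 [ 63. 173.  32.  55.] rect [0.4631 0.3175] sides [(np.float64(0.0828), np.float64(-22.1)), (np.float64(0.0271), np.float64(-103.4))]
cup 0.89 [131. 194.  49.  41.] rect [0.4534 0.2058] sides [(np.float64(0.0608), np.float64(-68.9)), (np.float64(0.0455), np.float64(-163.9))]
```

View pics/w4.png

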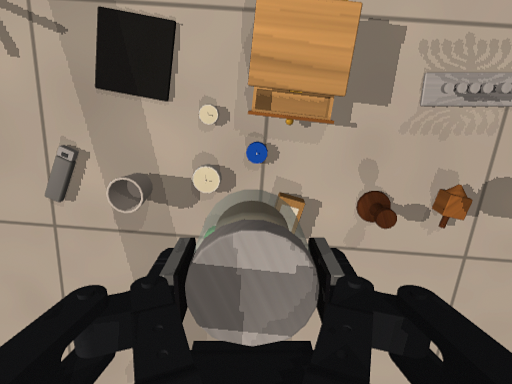

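The view shows the coaster at (136,53), the chest lid at the top and the large white tealight at (206,180). The lighter is at (63,173) with its head up, and the menorah at (470,88). The arm had not quite settled, so I'll correct that as I go over to the coaster.

```bash
python3 plan.py .58 .19 .26 0; python3 - <<'E'
from h import *
k=np.load("pics/w4.npz");C=(k["f"],k["cx"],k["cy"],k["R"],k["p"])
W=[px2w(C,*p,.006) for p in[(97,7),(175,19),(168,100),(96,69)]];print(W,np.mean(W,0))
print("lid FL,FR",px2w(C,248,81,.056),px2w(C,346,96,.056))
E
```

```text
d [ 1.725 -2.762  0.853] w [-0.448  0.031  0.769]
[array([0.6726, 0.2554, 0.006 ]), array([0.665 , 0.1603, 0.006 ]), array([0.5702, 0.1696, 0.006 ]), array([0.602 , 0.2617, 0.006 ])] [0.62745 0.21175 0.006  ]
lid FL,FR [0.5971 0.0649 0.056 ] [ 0.5883 -0.0452  0.056 ]
```

Request:
drive_tool(rows=[{"dx":0.8,"dy":-1.0,"dz":0.5,"wx":-0.45,"wy":0,"wz":0.77,"hand":45},{"dx":1.72,"dy":-2.0,"dz":0.85,"wx":-0.45,"wy":0,"wz":0.77,"hand":45},{"dx":1.72,"dy":-2.76,"dz":0.85,"wx":-0.45,"wy":0,"wz":0.77,"hand":45},{"dx":1.72,"dy":-2.76,"dz":0.85,"wx":-0.45,"wy":0,"wz":0.77,"hand":45},{"dx":1.72,"dy":-2.76,"dz":0.85,"wx":-0.45,"wy":0,"wz":0.77,"hand":45},{"dx":1.72,"dy":-2.76,"dz":0.85,"wx":-0.45,"wy":0,"wz":0.77,"hand":45},{"dx":1.72,"dy":-2.76,"dz":0.85,"wx":-0.45,"wy":0,"wz":0.77,"hand":45},{"dx":1.72,"dy":-2.76,"dz":0.85,"wx":-0.45,"wy":0,"wz":0.77,"hand":45},{"dx":1.72,"dy":-2.76,"dz":0.85,"wx":-0.45,"wy":0,"wz":0.77,"hand":45}])

```text
clock: 8.15
eef_pos: [0.5887, 0.06, 0.261]
tool_rot: [0.999, 0.041, -0.003, -0.02]
ft_force: [-0.3, 0.1, -2.6]
grip_width: 0.054
grasp_force: 63.9
```

```bash
python3 look.py w5 coaster:0.006 chest:.056 tealight:.017
```

```text
8.15 [0.5887 0.06   0.261 ] [-177.73    0.22    4.75] 0.05396269390487995
coaster 0.79 [138. 121.  82.  97.] rect [0.623  0.2139] sides [(np.float64(0.1016), np.float64(-11.9)), (np.float64(0.0979), np.float64(-93.4))]
chest 0.91 [315. 138. 123. 132.] rect [0.6273 0.0071] sides [(np.float64(0.1251), np.float64(-2.8)), (np.float64(0.1091), np.float64(-92.8))]
tealight 0.82 [216. 183.  21.  17.] rect [0.5589 0.1146] sides [(np.float64(0.0246), np.float64(-84.6)), (np.float64(0.0254), np.float64(-176.6))]
```

View pics/w5.png

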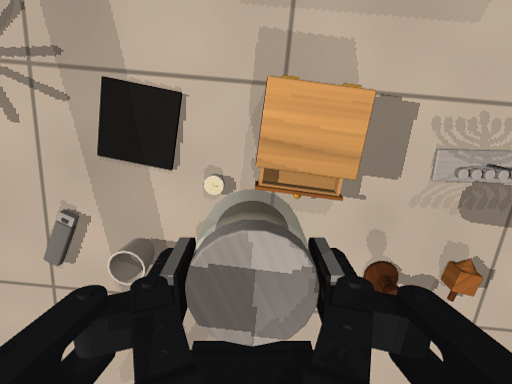

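The arm stalled short, with y at 0.06 and the yaw stuck at about 4.7°. That is probably joint 6 at its limit. The coaster corners are at (103,77), (182,93), (173,170) and (98,155). The lid corners are at (267,76), (375,90), (358,178) and (257,166).

```bash
python3 plan.py .6 .19 .26 45; python3 - <<'E'
from h import *
print(bot.get_obs()["joint_pos"].round(3))
k=np.load("pics/w5.npz");C=(k["f"],k["cx"],k["cy"],k["R"],k["p"])
for z,Q in((.006,[(103,77),(182,93),(173,170),(98,155)]),(.056,[(267,76),(375,90),(358,178),(257,166)])):
    W=np.array([px2w(C,*p,z)[:2] for p in Q]);d=np.roll(W,-1,0)-W
    print(W.tolist(),W.mean(0),np.hypot(*d.T).round(4),np.degrees(np.arctan2(d[:,1],d[:,0])).round(1))
E
```

```text
d [ 0.442 -2.573  0.117] w [-0.451 -0.115 -8.052]
[0.082 0.425 0.313 1.463 0.04  3.141]
[[0.6729, 0.2526], [0.6626, 0.1592], [0.5692, 0.1687], [0.5798, 0.2636]] [0.621125 0.211025] [0.094  0.0939 0.0955 0.0937] [-96.3 174.2  83.6  -6.7]
[[0.6856, 0.0616], [0.6812, -0.0468], [0.5906, -0.046], [0.5939, 0.0636]] [0.637825 0.0081  ] [0.1085 0.0906 0.1096 0.0917] [-92.3 179.5  88.3  -1.2]
```

Request:
drive_tool(rows=[{"dx":0.1,"dy":-0.5,"dz":0.1,"wx":-0.45,"wy":-0.1,"wz":-2.0,"hand":45},{"dx":0.2,"dy":-1.2,"dz":0.1,"wx":-0.45,"wy":-0.1,"wz":-3.5,"hand":45},{"dx":0.3,"dy":-2.0,"dz":0.1,"wx":-0.45,"wy":-0.1,"wz":-5.0,"hand":45},{"dx":0.44,"dy":-2.57,"dz":0.1,"wx":-0.45,"wy":-0.1,"wz":-6.5,"hand":45},{"dx":0.44,"dy":-2.57,"dz":0.1,"wx":-0.45,"wy":-0.1,"wz":-8.05,"hand":45},{"dx":0.44,"dy":-2.57,"dz":0.1,"wx":-0.45,"wy":-0.1,"wz":-8.05,"hand":45},{"dx":0.44,"dy":-2.57,"dz":0.1,"wx":-0.45,"wy":-0.1,"wz":-8.05,"hand":45},{"dx":0.44,"dy":-2.57,"dz":0.1,"wx":-0.45,"wy":-0.1,"wz":-8.05,"hand":45},{"dx":0.44,"dy":-2.57,"dz":0.1,"wx":-0.45,"wy":-0.1,"wz":-8.05,"hand":45},{"dx":0.44,"dy":-2.57,"dz":0.1,"wx":-0.45,"wy":-0.1,"wz":-8.05,"hand":45}])

```text
clock: 9.35
eef_pos: [0.6001, 0.1892, 0.2608]
tool_rot: [0.924, 0.382, 0.001, -0.0]
ft_force: [0.1, -0.1, -3.3]
grip_width: 0.0541
grasp_force: 64.0
```

```bash
python3 look.py w6 coaster:0.006 chest:.056; python3 plan.py .6215 .212 .12 45
```

```text
9.35 [0.6001 0.1892 0.2608] [ 1.7999e+02 -7.0000e-02  4.4890e+01] 0.05411772438277911
coaster 0.9 [248. 133. 108. 110.] rect [0.6228 0.2145] sides [(np.float64(0.0944), np.float64(-8.0)), (np.float64(0.0957), np.float64(-94.6))]
chest 0.61 [380. 240. 123. 108.] rect [0.6416 0.0218] sides [(np.float64(0.0881), np.float64(-1.6)), (np.float64(0.1338), np.float64(-92.4))]
d [ 0.617 -0.016  2.815] w [ 0.003 -0.014 -0.011]
```

View pics/w6.png

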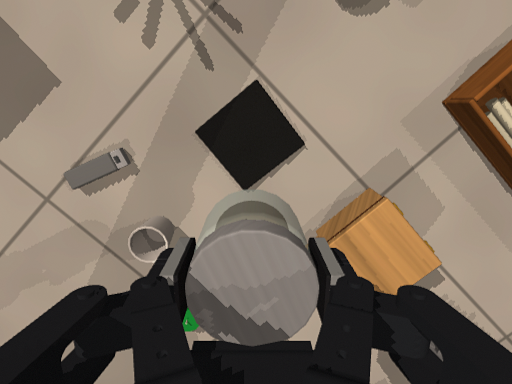

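The coaster is at (250,135), clear of everything, with centre near (0.6225, 0.2135). Now I'll lower the jar onto it.

Request:
drive_tool(rows=[{"dx":0.66,"dy":-0.03,"dz":0.6,"wx":0,"wy":0,"wz":0,"hand":45},{"dx":0.66,"dy":-0.03,"dz":1.4,"wx":0,"wy":0,"wz":0,"hand":45},{"dx":0.66,"dy":-0.03,"dz":2.2,"wx":0,"wy":0,"wz":0,"hand":45},{"dx":0.66,"dy":-0.03,"dz":3.0,"wx":0,"wy":0,"wz":0,"hand":45},{"dx":0.66,"dy":-0.03,"dz":3.6,"wx":0,"wy":0,"wz":0,"hand":45},{"dx":0.66,"dy":-0.03,"dz":4.0,"wx":0,"wy":0,"wz":0,"hand":45},{"dx":0.66,"dy":-0.03,"dz":4.2,"wx":0,"wy":0,"wz":0,"hand":45},{"dx":0.66,"dy":-0.03,"dz":4.24,"wx":0,"wy":0,"wz":0,"hand":45},{"dx":0.66,"dy":-0.03,"dz":4.24,"wx":0,"wy":0,"wz":0,"hand":45},{"dx":0.66,"dy":-0.03,"dz":4.24,"wx":0,"wy":0,"wz":0,"hand":45}])

```text
clock: 10.5
eef_pos: [0.6238, 0.2148, 0.0505]
tool_rot: [0.924, 0.383, 0.002, -0.0]
ft_force: [-0.3, -0.3, -1.2]
grip_width: 0.0538
grasp_force: 64.0
```

Request:
drive_tool(rows=[{"dx":-0.03,"dy":0,"dz":0.05,"wx":0,"wy":0,"wz":0,"hand":45},{"dx":-0.03,"dy":0,"dz":0.09,"wx":0,"wy":0,"wz":0,"hand":45},{"dx":-0.03,"dy":0,"dz":0.1,"wx":0,"wy":0,"wz":0,"hand":45},{"dx":-0.03,"dy":0,"dz":0.1,"wx":0,"wy":0,"wz":0,"hand":45}])

```text
clock: 10.9
eef_pos: [0.622, 0.2135, 0.0455]
tool_rot: [0.924, 0.383, 0.002, 0.0]
ft_force: [-2.0, -0.4, 5.7]
grip_width: 0.0538
grasp_force: 64.6
```

Request:
drive_tool(rows=[{"dx":0,"dy":0,"dz":0,"wx":0,"wy":0,"wz":0,"hand":80},{"dx":0,"dy":0,"dz":0,"wx":0,"wy":0,"wz":0,"hand":80},{"dx":0,"dy":0,"dz":0,"wx":0,"wy":0,"wz":0,"hand":80},{"dx":0,"dy":0,"dz":0,"wx":0,"wy":0,"wz":0,"hand":80},{"dx":0,"dy":0,"dz":-0.4,"wx":0,"wy":0,"wz":0,"hand":80},{"dx":0,"dy":0,"dz":-1.1,"wx":0,"wy":0,"wz":0,"hand":80},{"dx":0,"dy":0,"dz":-1.9,"wx":0,"wy":0,"wz":0,"hand":80},{"dx":-0.2,"dy":0,"dz":-2.7,"wx":0,"wy":0,"wz":0,"hand":80},{"dx":-0.6,"dy":0,"dz":-3.4,"wx":0,"wy":0,"wz":0,"hand":80},{"dx":-0.8,"dy":0,"dz":-4.0,"wx":0,"wy":0,"wz":0,"hand":80},{"dx":-0.8,"dy":0,"dz":-4.0,"wx":0,"wy":0,"wz":0,"hand":80},{"dx":-0.8,"dy":0,"dz":-4.0,"wx":0,"wy":0,"wz":0,"hand":80}])

```text
clock: 12.1
eef_pos: [0.5934, 0.185, 0.2447]
tool_rot: [0.924, 0.383, 0.002, -0.0]
ft_force: [-0.1, 0.1, -0.3]
grip_width: 0.0801
grasp_force: 0.0
```

```bash
python3 look.py w7 coaster:0.006 jar:.066 chest:.056 lighter:.013 tealight:.017; python3 plan.py .455 -.214 .22 -8.5
```

```text
12.1 [0.5934 0.185  0.2447] [179.93  -0.19  44.98] 0.08012060517075374
coaster 0.89 [250. 130. 112. 119.] rect [0.623  0.2139] sides [(np.float64(0.0946), np.float64(-7.4)), (np.float64(0.0953), np.float64(-93.6))]
coaster 0.66 [ 91. 165.  73.  44.] rect [0.4612 0.3212] sides [(np.float64(0.0844), np.float64(-21.7)), (np.float64(0.0247), np.float64(-115.9))]
jar 0.89 [252. 140.  54.  60.] rect [0.6218 0.2128] sides [(np.float64(0.0531), np.float64(-1.3)), (np.float64(0.0532), np.float64(-88.7))]
chest 0.79 [377. 243. 149. 114.] rect [0.6251 0.0228] sides [(np.float64(0.1217), np.float64(-2.5)), (np.float64(0.1346), np.float64(-92.8))]
lighter 0.71 [ 90. 166.  71.  44.] rect [0.4641 0.3197] sides [(np.float64(0.084), np.float64(-22.3)), (np.float64(0.0245), np.float64(-116.7))]
tealight 0.77 [270. 225.  22.  19.] rect [0.558  0.1187] sides [(np.float64(0.0241), np.float64(-45.2)), (np.float64(0.0274), np.float64(-133.7))]
tealight 0.71 [184. 321.  25.  32.] rect [0.3864 0.1021] sides [(np.float64(0.0461), np.float64(18.5)), (np.float64(0.0374), np.float64(-75.9))]
tealight 0.6 [224. 272.  29.  35.] rect [0.4737 0.1185] sides [(np.float64(0.0362), np.float64(-45.0)), (np.float64(0.044), np.float64(-135.7))]
tealight 0.57 [276. 280.  21.  26.] rect [0.5144 0.0559] sides [(np.float64(0.0282), np.float64(-24.5)), (np.float64(0.0341), np.float64(-116.9))]
d [-7.588  3.697  0.445] w [-5.0000e-03  2.2000e-02  1.0703e+01]
```

View pics/w7.png

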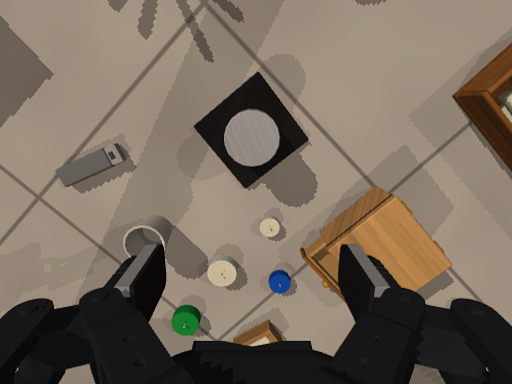

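The jar stands centred on the coaster, lid at (252,138), about 1 mm off the middle. Next is the dreidel. I'll travel high and turn late so joint 6 stays in range.

Request:
drive_tool(rows=[{"dx":-0.7,"dy":0.3,"dz":0,"wx":0,"wy":0,"wz":0,"hand":60},{"dx":-1.5,"dy":0.7,"dz":0,"wx":0,"wy":0,"wz":0,"hand":60},{"dx":-2.3,"dy":1.1,"dz":0,"wx":0,"wy":0,"wz":0,"hand":60},{"dx":-3.1,"dy":1.5,"dz":0,"wx":0,"wy":0,"wz":0,"hand":60},{"dx":-3.9,"dy":1.9,"dz":0,"wx":0,"wy":0,"wz":1,"hand":60},{"dx":-4.7,"dy":2.3,"dz":0,"wx":0,"wy":0,"wz":2.5,"hand":60},{"dx":-5.5,"dy":2.7,"dz":0,"wx":0,"wy":0,"wz":4,"hand":60},{"dx":-6.3,"dy":3.1,"dz":0.2,"wx":0,"wy":0,"wz":5.5,"hand":60},{"dx":-7.1,"dy":3.5,"dz":0.4,"wx":0,"wy":0,"wz":7,"hand":60},{"dx":-7.6,"dy":3.7,"dz":0.45,"wx":0,"wy":0,"wz":8.5,"hand":60},{"dx":-7.6,"dy":3.7,"dz":0.45,"wx":0,"wy":0,"wz":10,"hand":60},{"dx":-7.6,"dy":3.7,"dz":0.45,"wx":0,"wy":0,"wz":10.7,"hand":60},{"dx":-7.6,"dy":3.7,"dz":0.45,"wx":0,"wy":0,"wz":10.7,"hand":60},{"dx":-7.6,"dy":3.7,"dz":0.45,"wx":0,"wy":0,"wz":10.7,"hand":60},{"dx":-7.6,"dy":3.7,"dz":0.45,"wx":0,"wy":0,"wz":10.7,"hand":60}])

```text
clock: 13.9
eef_pos: [0.4552, -0.2142, 0.2205]
tool_rot: [0.997, -0.073, 0.0, -0.0]
ft_force: [-0.2, -0.1, -0.3]
grip_width: 0.0602
grasp_force: 0.0
```

```bash
python3 look.py w8 dreidel:.015 menorah:.006 candlestick:.027 ; python3 -c "
import cv2;a=cv2.imread('pics/w8.png');cv2.imwrite('pics/w8b.png',cv2.resize(a,None,fx=1.5,fy=1.5,interpolation=2))"
```

```text
13.9 [ 0.4552 -0.2142  0.2205] [-1.7995e+02 -2.0000e-02 -8.4200e+00] 0.06019281321065216
dreidel 0.89 [252. 168.  26.  57.] rect [ 0.4591 -0.2139] sides [(np.float64(0.0296), np.float64(-98.3)), (np.float64(0.0618), np.float64(172.3))]
menorah 0.93 [225.  27. 140.  55.] rect [ 0.6076 -0.2085] sides [(np.float64(0.1321), np.float64(-86.7)), (np.float64(0.0403), np.float64(-171.6))]
candlestick 0.8 [166. 193.  50.  44.] rect [ 0.4509 -0.1189] sides [(np.float64(0.053), np.float64(-77.6)), (np.float64(0.0426), np.float64(-170.8))]
```

View pics/w8b.png

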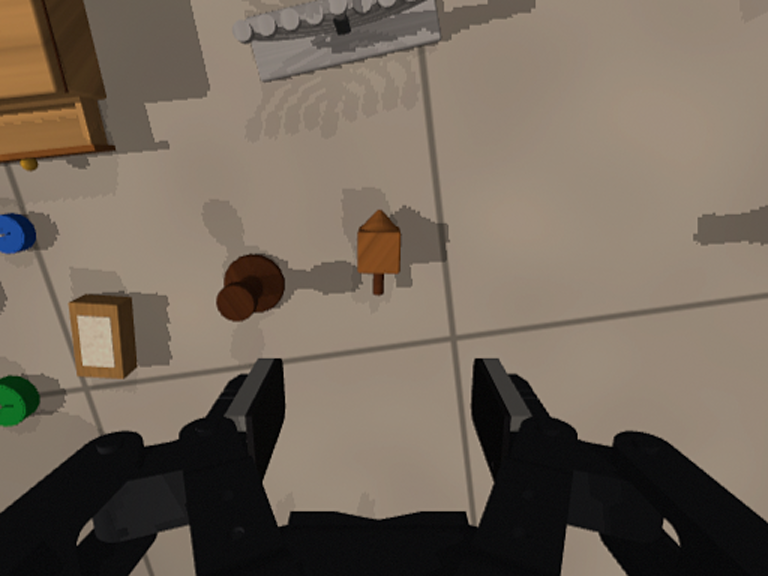

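The dreidel is square to the fingers at (378,250) in this enlarged view, point up, and its length measures 62 mm as it should. The candlestick at (250,290) stays clear.

Request:
drive_tool(rows=[{"dx":0.13,"dy":-0.01,"dz":0.7,"wx":0,"wy":0,"wz":0,"hand":56},{"dx":0.13,"dy":-0.01,"dz":1.6,"wx":0,"wy":0,"wz":0,"hand":56},{"dx":0.13,"dy":-0.01,"dz":2.4,"wx":0,"wy":0,"wz":0,"hand":56},{"dx":0.13,"dy":-0.01,"dz":3.2,"wx":0,"wy":0,"wz":0,"hand":56},{"dx":0.13,"dy":-0.01,"dz":3.8,"wx":0,"wy":0,"wz":0,"hand":56},{"dx":0.13,"dy":-0.01,"dz":4.08,"wx":0,"wy":0,"wz":0,"hand":56},{"dx":0.13,"dy":-0.01,"dz":4.08,"wx":0,"wy":0,"wz":0,"hand":56},{"dx":0.13,"dy":-0.01,"dz":4.08,"wx":0,"wy":0,"wz":0,"hand":56},{"dx":0.13,"dy":-0.01,"dz":4.08,"wx":0,"wy":0,"wz":0,"hand":20},{"dx":0.13,"dy":-0.01,"dz":4.08,"wx":0,"wy":0,"wz":0,"hand":20},{"dx":0.13,"dy":-0.01,"dz":4.08,"wx":0,"wy":0,"wz":0,"hand":20},{"dx":0.13,"dy":-0.01,"dz":4.08,"wx":0,"wy":0,"wz":0,"hand":20},{"dx":0.13,"dy":-0.01,"dz":4.08,"wx":0,"wy":0,"wz":0,"hand":20},{"dx":0.13,"dy":-0.01,"dz":4.08,"wx":0,"wy":0,"wz":0,"hand":20}])

```text
clock: 15.5
eef_pos: [0.4632, -0.2155, 0.0184]
tool_rot: [0.997, -0.074, 0.002, 0.0]
ft_force: [0.6, -0.1, 6.9]
grip_width: 0.0285
grasp_force: 59.7
```

```bash
python3 plan.py .6 .19 .245 45;python3 - <<'E'
from h import *
k=np.load("pics/w8.npz");C=(k["f"],k["cx"],k["cy"],k["R"],k["p"])
print(px2w(C,174,53.3,.006),px2w(C,174,53.3,.0),px2w(C,292.7,28.7,.006))
E
```

```text
d [ 1.527 -8.425 -4.527] w [  0.025  -0.045 -10.701]
[ 0.5853 -0.1529  0.006 ] [ 0.5863 -0.1516  0.    ] [ 0.5901 -0.2739  0.006 ]
```

Request:
drive_tool(rows=[{"dx":0,"dy":0,"dz":-0.5,"wx":0,"wy":0,"wz":0,"hand":20},{"dx":0,"dy":0,"dz":-1.3,"wx":0,"wy":0,"wz":0,"hand":20},{"dx":0,"dy":0,"dz":-2.1,"wx":0,"wy":0,"wz":0,"hand":20},{"dx":0,"dy":0,"dz":-3.0,"wx":0,"wy":0,"wz":-1,"hand":20},{"dx":0,"dy":-0.3,"dz":-3.9,"wx":0,"wy":0,"wz":-2.5,"hand":20},{"dx":0.1,"dy":-1.0,"dz":-4.5,"wx":0,"wy":0,"wz":-4,"hand":20},{"dx":0.3,"dy":-1.8,"dz":-4.5,"wx":0,"wy":0,"wz":-5.5,"hand":20},{"dx":0.5,"dy":-2.6,"dz":-4.5,"wx":0,"wy":0,"wz":-7,"hand":20},{"dx":0.7,"dy":-3.4,"dz":-4.5,"wx":0,"wy":0,"wz":-8.5,"hand":20},{"dx":0.9,"dy":-4.2,"dz":-4.5,"wx":0,"wy":0,"wz":-10,"hand":20},{"dx":1.1,"dy":-5.0,"dz":-4.5,"wx":0,"wy":0,"wz":-10.7,"hand":20},{"dx":1.3,"dy":-5.8,"dz":-4.5,"wx":0,"wy":0,"wz":-10.7,"hand":20},{"dx":1.4,"dy":-6.6,"dz":-4.5,"wx":0,"wy":0,"wz":-10.7,"hand":20},{"dx":1.5,"dy":-7.4,"dz":-4.5,"wx":0,"wy":0,"wz":-10.7,"hand":20},{"dx":1.53,"dy":-8.1,"dz":-4.5,"wx":0,"wy":0,"wz":-10.7,"hand":20},{"dx":1.53,"dy":-8.43,"dz":-4.5,"wx":0,"wy":0,"wz":-10.7,"hand":20},{"dx":1.53,"dy":-8.43,"dz":-4.5,"wx":0,"wy":0,"wz":-10.7,"hand":20},{"dx":1.53,"dy":-8.43,"dz":-4.5,"wx":0,"wy":0,"wz":-10.7,"hand":20},{"dx":1.53,"dy":-8.43,"dz":-4.5,"wx":0,"wy":0,"wz":-10.7,"hand":20}])

```text
clock: 17.4
eef_pos: [0.5994, 0.189, 0.2424]
tool_rot: [0.924, 0.382, 0.0, 0.0]
ft_force: [0.4, -0.3, 0.0]
grip_width: 0.0289
grasp_force: 59.2
```

```bash
python3 look.py w9 jar:.066 dreidel:.24; python3 plan.py .622 .213 .09 45
```

```text
17.4 [0.5994 0.189  0.2424] [ 1.7997e+02 -3.0000e-02  4.4900e+01] 0.028882874325172742
jar 0.92 [250. 145.  58.  59.] rect [0.6221 0.2133] sides [(np.float64(0.0532), np.float64(-1.3)), (np.float64(0.0531), np.float64(-89.1))]
jar 0.65 [259. 337.  41.  19.] rect [0.4703 0.0515] sides [(np.float64(0.0476), np.float64(-31.8)), (np.float64(0.0245), np.float64(-124.5))]
dreidel 0.65 [251. 268.  69. 123.] rect [0.5972 0.1867] sides [(np.float64(0.0648), np.float64(43.2)), (np.float64(0.03), np.float64(-45.3))]
d [ 0.651 -0.024  3.051] w [ 0.005 -0.014 -0.024]
```

Request:
drive_tool(rows=[{"dx":0.65,"dy":-0.02,"dz":0.5,"wx":0,"wy":0,"wz":0,"hand":20},{"dx":0.65,"dy":-0.02,"dz":1.3,"wx":0,"wy":0,"wz":0,"hand":20},{"dx":0.65,"dy":-0.02,"dz":2.1,"wx":0,"wy":0,"wz":0,"hand":20},{"dx":0.65,"dy":-0.02,"dz":2.7,"wx":0,"wy":0,"wz":0,"hand":20},{"dx":0.65,"dy":-0.02,"dz":3.0,"wx":0,"wy":0,"wz":0,"hand":20},{"dx":0.65,"dy":-0.02,"dz":3.08,"wx":0,"wy":0,"wz":0,"hand":20},{"dx":0.65,"dy":-0.02,"dz":3.08,"wx":0,"wy":0,"wz":0,"hand":20},{"dx":0.65,"dy":-0.02,"dz":3.08,"wx":0,"wy":0,"wz":0,"hand":20}])

```text
clock: 18.35
eef_pos: [0.6231, 0.2143, 0.0899]
tool_rot: [0.924, 0.382, 0.002, -0.0]
ft_force: [-0.5, -0.5, -0.9]
grip_width: 0.029
grasp_force: 59.2
```

Request:
drive_tool(rows=[{"dx":-0.03,"dy":0,"dz":0.05,"wx":0,"wy":0,"wz":0,"hand":20},{"dx":-0.03,"dy":0,"dz":0.09,"wx":0,"wy":0,"wz":0,"hand":20},{"dx":-0.03,"dy":0,"dz":0.11,"wx":0,"wy":0,"wz":0,"hand":20},{"dx":-0.03,"dy":0,"dz":0.11,"wx":0,"wy":0,"wz":0,"hand":20},{"dx":-0.03,"dy":0,"dz":0.11,"wx":0,"wy":0,"wz":0,"hand":20}])

```text
clock: 18.85
eef_pos: [0.6216, 0.2135, 0.0845]
tool_rot: [0.924, 0.383, 0.002, 0.0]
ft_force: [-1.4, -0.9, 4.9]
grip_width: 0.0288
grasp_force: 60.0
```

Request:
drive_tool(rows=[{"dx":0,"dy":0,"dz":0,"wx":0,"wy":0,"wz":0,"hand":60},{"dx":0,"dy":0,"dz":0,"wx":0,"wy":0,"wz":0,"hand":60},{"dx":0,"dy":0,"dz":0,"wx":0,"wy":0,"wz":0,"hand":60},{"dx":0,"dy":0,"dz":0,"wx":0,"wy":0,"wz":0,"hand":60},{"dx":0,"dy":0,"dz":-0.4,"wx":0,"wy":0,"wz":0,"hand":60},{"dx":0,"dy":0,"dz":-1.1,"wx":0,"wy":0,"wz":0,"hand":60},{"dx":0,"dy":0,"dz":-1.9,"wx":0,"wy":0,"wz":0,"hand":60},{"dx":-0.4,"dy":0,"dz":-2.7,"wx":0,"wy":0,"wz":0,"hand":60},{"dx":-0.9,"dy":0,"dz":-3.4,"wx":0,"wy":0,"wz":0,"hand":60},{"dx":-0.9,"dy":0,"dz":-3.4,"wx":0,"wy":0,"wz":0,"hand":60},{"dx":-0.9,"dy":0,"dz":-3.4,"wx":0,"wy":0,"wz":0,"hand":60}])

```text
clock: 19.95
eef_pos: [0.5894, 0.1812, 0.2542]
tool_rot: [0.924, 0.382, 0.002, -0.0]
ft_force: [-0.8, -0.4, -0.8]
grip_width: 0.0601
grasp_force: 0.0
```

```bash
python3 look.py w10 jar:.066 dreidel:.081; python3 plan.py .475 .117 .25 90;  python3 -c "
import cv2;a=cv2.imread('pics/w10.png');cv2.imwrite('pics/w10b.png',a)"
```

```text
19.95 [0.5894 0.1812 0.2542] [179.91  -0.23  44.96] 0.060114550732424436
jar 0.9 [250. 132.  55.  57.] rect [0.6218 0.2129] sides [(np.float64(0.0517), np.float64(-45.1)), (np.float64(0.0521), np.float64(-133.8))]
jar 0.66 [151. 232.  47.  46.] rect [0.4678 0.2143] sides [(np.float64(0.0565), np.float64(-15.2)), (np.float64(0.0425), np.float64(-109.9))]
dreidel 0.87 [251. 137.  32.  65.] rect [0.619  0.2108] sides [(np.float64(0.0297), np.float64(-45.0)), (np.float64(0.0595), np.float64(-134.3))]
dreidel 0.48 [ 94. 162.  73.  45.] rect [0.4958 0.3035] sides [(np.float64(0.0697), np.float64(-21.4)), (np.float64(0.0201), np.float64(-115.3))]
d [-2.515 -0.694  0.019] w [-0.021  0.01  -8.998]
```

View pics/w10.png

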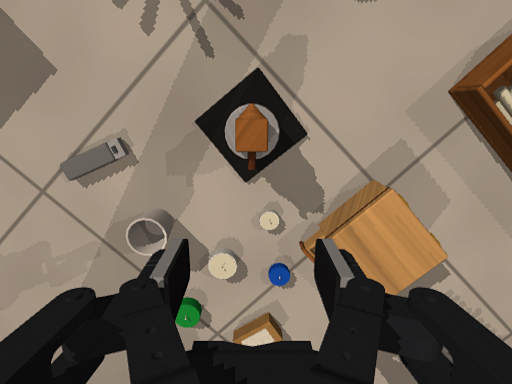

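The dreidel lies centred on the lid at (251,135). Next is the large white tealight.

Request:
drive_tool(rows=[{"dx":-0.7,"dy":-0.2,"dz":0,"wx":0,"wy":0,"wz":-1.5,"hand":60},{"dx":-1.4,"dy":-0.4,"dz":0,"wx":0,"wy":0,"wz":-3,"hand":60},{"dx":-2.1,"dy":-0.6,"dz":0,"wx":0,"wy":0,"wz":-4.5,"hand":60},{"dx":-2.5,"dy":-0.7,"dz":0,"wx":0,"wy":0,"wz":-6,"hand":60},{"dx":-2.5,"dy":-0.7,"dz":0,"wx":0,"wy":0,"wz":-7.5,"hand":60},{"dx":-2.5,"dy":-0.7,"dz":0,"wx":0,"wy":0,"wz":-9,"hand":60},{"dx":-2.5,"dy":-0.7,"dz":0,"wx":0,"wy":0,"wz":-9,"hand":60},{"dx":-2.5,"dy":-0.7,"dz":0,"wx":0,"wy":0,"wz":-9,"hand":60},{"dx":-2.5,"dy":-0.7,"dz":0,"wx":0,"wy":0,"wz":-9,"hand":60}])

```text
clock: 21.0
eef_pos: [0.4757, 0.1179, 0.2517]
tool_rot: [0.708, 0.707, -0.0, -0.0]
ft_force: [-0.1, -0.2, -0.6]
grip_width: 0.06
grasp_force: 0.0
```

```bash
python3 look.py w11 tealight:.017 chest:.056 lighter:.013
```

```text
21.0 [0.4757 0.1179 0.2517] [-1.7997e+02 -2.0000e-02  8.9910e+01] 0.05997387509286853
tealight 0.96 [276. 218.  22.  26.] rect [0.5107 0.0527] sides [(np.float64(0.0244), np.float64(0.0)), (np.float64(0.0289), np.float64(-88.2))]
tealight 0.87 [171. 180.  34.  32.] rect [0.3834 0.1005] sides [(np.float64(0.0393), np.float64(43.1)), (np.float64(0.0367), np.float64(-47.3))]
tealight 0.7 [248. 167.  27.  35.] rect [0.471  0.1172] sides [(np.float64(0.0337), np.float64(0.0)), (np.float64(0.0371), np.float64(-89.7))]
tealight 0.67 [318. 166.  23.  20.] rect [0.5542 0.1174] sides [(np.float64(0.0243), np.float64(46.8)), (np.float64(0.0249), np.float64(-43.4))]
chest 0.64 [377. 252. 126.  95.] rect [0.6159 0.0296] sides [(np.float64(0.111), np.float64(88.1)), (np.float64(0.1384), np.float64(-5.5))]
```

View pics/w11.png

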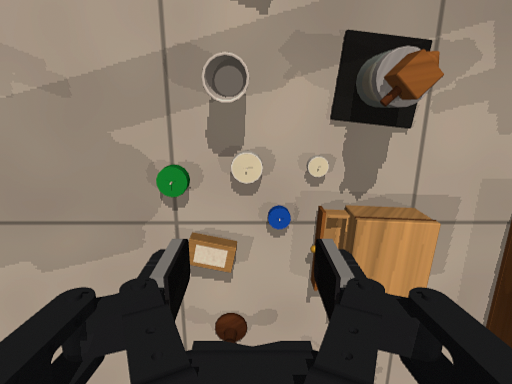

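The large white tealight is at (247,168), with the small white decoy at (318,167), green at (173,180) and blue at (279,217). All are clear of the fingers at a 55 mm opening.

Request:
drive_tool(rows=[{"dx":-0.01,"dy":-0.08,"dz":0.7,"wx":0,"wy":0,"wz":0,"hand":56},{"dx":-0.01,"dy":-0.08,"dz":1.6,"wx":0,"wy":0,"wz":0,"hand":56},{"dx":-0.01,"dy":-0.08,"dz":2.5,"wx":0,"wy":0,"wz":0,"hand":56},{"dx":-0.01,"dy":-0.08,"dz":3.3,"wx":0,"wy":0,"wz":0,"hand":56},{"dx":-0.01,"dy":-0.08,"dz":4.0,"wx":0,"wy":0,"wz":0,"hand":56},{"dx":-0.01,"dy":-0.08,"dz":4.5,"wx":0,"wy":0,"wz":0,"hand":56},{"dx":-0.01,"dy":-0.08,"dz":4.75,"wx":0,"wy":0,"wz":0,"hand":56},{"dx":-0.01,"dy":-0.08,"dz":4.78,"wx":0,"wy":0,"wz":0,"hand":56},{"dx":-0.01,"dy":-0.08,"dz":4.78,"wx":0,"wy":0,"wz":0,"hand":56},{"dx":-0.01,"dy":-0.08,"dz":4.78,"wx":0,"wy":0,"wz":0,"hand":28},{"dx":-0.01,"dy":-0.08,"dz":4.78,"wx":0,"wy":0,"wz":0,"hand":28},{"dx":-0.01,"dy":-0.08,"dz":4.78,"wx":0,"wy":0,"wz":0,"hand":28},{"dx":-0.01,"dy":-0.08,"dz":4.78,"wx":0,"wy":0,"wz":0,"hand":28},{"dx":-0.01,"dy":-0.08,"dz":4.78,"wx":0,"wy":0,"wz":0,"hand":28},{"dx":-0.01,"dy":-0.08,"dz":4.78,"wx":0,"wy":0,"wz":0,"hand":28}])

```text
clock: 22.7
eef_pos: [0.4732, 0.1177, 0.015]
tool_rot: [0.707, 0.707, 0.002, 0.001]
ft_force: [-1.0, -0.6, 6.7]
grip_width: 0.0353
grasp_force: 60.0
```

```bash
python3 plan.py .62 .06 .24 90
```

```text
d [-1.147  2.954 -4.49 ] w [ 0.044 -0.016 -0.001]
```

Request:
drive_tool(rows=[{"dx":0,"dy":0,"dz":-0.4,"wx":0,"wy":0,"wz":0,"hand":28},{"dx":0,"dy":0,"dz":-1.1,"wx":0,"wy":0,"wz":0,"hand":28},{"dx":0,"dy":0,"dz":-1.9,"wx":0,"wy":0,"wz":0,"hand":28},{"dx":0,"dy":0.4,"dz":-2.7,"wx":0,"wy":0,"wz":0,"hand":28},{"dx":-0.3,"dy":1.0,"dz":-3.5,"wx":0,"wy":0,"wz":0,"hand":28},{"dx":-0.6,"dy":1.8,"dz":-4.2,"wx":0,"wy":0,"wz":0,"hand":28},{"dx":-0.9,"dy":2.5,"dz":-4.5,"wx":0,"wy":0,"wz":0,"hand":28},{"dx":-1.15,"dy":2.95,"dz":-4.5,"wx":0,"wy":0,"wz":0,"hand":28},{"dx":-1.15,"dy":2.95,"dz":-4.5,"wx":0,"wy":0,"wz":0,"hand":28},{"dx":-1.15,"dy":2.95,"dz":-4.5,"wx":0,"wy":0,"wz":0,"hand":28},{"dx":-1.15,"dy":2.95,"dz":-4.5,"wx":0,"wy":0,"wz":0,"hand":28}])

```text
clock: 23.8
eef_pos: [0.6182, 0.0601, 0.2382]
tool_rot: [0.707, 0.707, 0.0, -0.001]
ft_force: [-0.6, -0.5, 0.1]
grip_width: 0.0356
grasp_force: 60.0
```

```bash
python3 look.py w12 chest:.056 tealight:.017; python3 -c "
import cv2;a=cv2.imread('pics/w12.png')[60:380,100:480];cv2.imwrite('pics/w12b.png',cv2.resize(a,None,fx=1.8,fy=1.8,interpolation=2))"
```

```text
23.8 [0.6182 0.0601 0.2382] [-1.7996e+02 -4.0000e-02  9.0020e+01] 0.03555909577600069
chest 0.95 [255. 205. 120.  86.] rect [0.6233 0.0323] sides [(np.float64(0.0879), np.float64(83.7)), (np.float64(0.1221), np.float64(-3.7))]
tealight 0.94 [156. 176.  28.  26.] rect [0.5138 0.0523] sides [(np.float64(0.0294), np.float64(0.0)), (np.float64(0.0281), np.float64(-94.1))]
tealight 0.76 [ 38. 132.  41.  36.] rect [0.3857 0.0995] sides [(np.float64(0.0455), np.float64(0.0)), (np.float64(0.0374), np.float64(-99.5))]
tealight 0.66 [196. 118.  20.  22.] rect [0.5575 0.1162] sides [(np.float64(0.0247), np.float64(0.0)), (np.float64(0.0243), np.float64(-92.1))]
tealight 0.55 [253. 262.  76.  88.] rect [ 0.6194 -0.0571] sides [(np.float64(0.0915), np.float64(0.0)), (np.float64(0.1169), np.float64(-88.0))]
```

View pics/w12b.png

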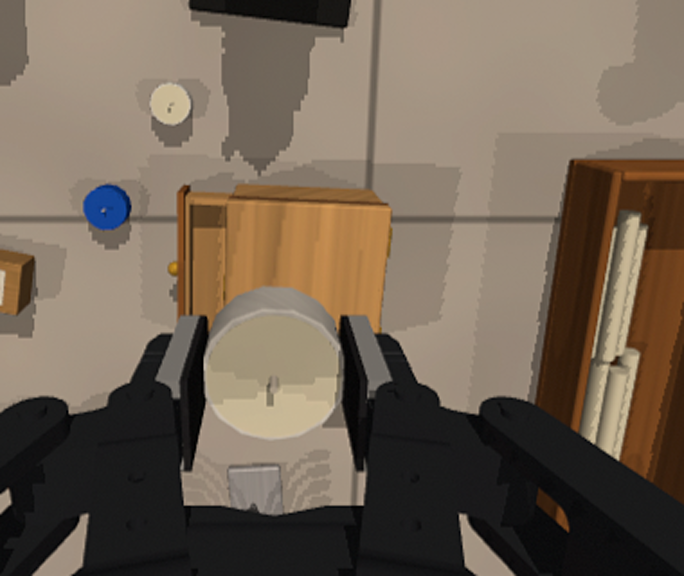

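The tealight is held. The chest's left lid edge runs from (232,197) to (390,206) in the crop, with its foot edge from (235,185) to (375,192).

```bash
python3 - <<'E'
from h import *
k=np.load("pics/w12.npz");C=(k["f"],k["cx"],k["cy"],k["R"],k["p"])
c=lambda u,v:(u/1.8+100,v/1.8+60)
for u,v,z in((232,197,.056),(390,206,.056),(382,332,.056),(235,185,0),(375,192,0)): print(u,v,px2w(C,*c(u,v),z))
S=cam("scene");D=cam("side")
E
python3 plan.py .638 .102 .12 90
```

```text
232 197 [0.5965 0.0668 0.056 ]
390 206 [0.6855 0.0617 0.056 ]
382 332 [ 0.6851 -0.0158  0.056 ]
235 185 [0.5946 0.0634 0.    ]
375 192 [0.6868 0.0587 0.    ]
d [0.831 0.392 2.374] w [ 0.004 -0.008  0.011]
```

Request:
drive_tool(rows=[{"dx":0.5,"dy":0.3,"dz":0,"wx":0,"wy":0,"wz":0,"hand":28},{"dx":0.83,"dy":0.5,"dz":0.4,"wx":0,"wy":0,"wz":0,"hand":28},{"dx":0.83,"dy":0.5,"dz":1.2,"wx":0,"wy":0,"wz":0,"hand":28},{"dx":0.83,"dy":0.5,"dz":2.0,"wx":0,"wy":0,"wz":0,"hand":28},{"dx":0.83,"dy":0.5,"dz":2.8,"wx":0,"wy":0,"wz":0,"hand":28},{"dx":0.83,"dy":0.5,"dz":3.5,"wx":0,"wy":0,"wz":0,"hand":28},{"dx":0.83,"dy":0.5,"dz":4.0,"wx":0,"wy":0,"wz":0,"hand":28},{"dx":0.83,"dy":0.5,"dz":4.3,"wx":0,"wy":0,"wz":0,"hand":28},{"dx":0.83,"dy":0.5,"dz":4.35,"wx":0,"wy":0,"wz":0,"hand":28},{"dx":0.83,"dy":0.5,"dz":4.35,"wx":0,"wy":0,"wz":0,"hand":28},{"dx":0.83,"dy":0.5,"dz":4.35,"wx":0,"wy":0,"wz":0,"hand":28}])

```text
clock: 25.05
eef_pos: [0.646, 0.1017, 0.0232]
tool_rot: [0.707, 0.707, 0.002, 0.001]
ft_force: [-0.5, 0.7, 0.4]
grip_width: 0.0356
grasp_force: 60.1
```

Request:
drive_tool(rows=[{"dx":0,"dy":-0.03,"dz":0.06,"wx":0,"wy":0,"wz":0,"hand":28},{"dx":0,"dy":-0.03,"dz":0.12,"wx":0,"wy":0,"wz":0,"hand":28},{"dx":0,"dy":-0.03,"dz":0.16,"wx":0,"wy":0,"wz":0,"hand":28},{"dx":0,"dy":-0.03,"dz":0.16,"wx":0,"wy":0,"wz":0,"hand":28},{"dx":0,"dy":-0.03,"dz":0.16,"wx":0,"wy":0,"wz":0,"hand":28}])

```text
clock: 25.55
eef_pos: [0.6435, 0.1014, 0.0151]
tool_rot: [0.707, 0.707, 0.001, 0.001]
ft_force: [-2.5, -1.2, 8.2]
grip_width: 0.0355
grasp_force: 60.8
```

Request:
drive_tool(rows=[{"dx":0,"dy":0,"dz":0,"wx":0,"wy":0,"wz":0,"hand":54},{"dx":0,"dy":0,"dz":0,"wx":0,"wy":0,"wz":0,"hand":54},{"dx":0,"dy":0,"dz":0,"wx":0,"wy":0,"wz":0,"hand":54},{"dx":0,"dy":0,"dz":0,"wx":0,"wy":0,"wz":0,"hand":54},{"dx":0,"dy":0,"dz":-0.4,"wx":0,"wy":0,"wz":0,"hand":54},{"dx":0,"dy":0,"dz":-1.1,"wx":0,"wy":0,"wz":0,"hand":54},{"dx":0,"dy":0,"dz":-1.9,"wx":0,"wy":0,"wz":0,"hand":54},{"dx":0,"dy":0,"dz":-2.8,"wx":0,"wy":0,"wz":0,"hand":54},{"dx":0,"dy":0,"dz":-3.6,"wx":0,"wy":0,"wz":0,"hand":54},{"dx":0,"dy":0,"dz":-4.2,"wx":0,"wy":0,"wz":0,"hand":54},{"dx":0,"dy":0,"dz":-4.2,"wx":0,"wy":0,"wz":0,"hand":54},{"dx":0,"dy":0,"dz":-4.2,"wx":0,"wy":0,"wz":0,"hand":54}])

```text
clock: 26.75
eef_pos: [0.6432, 0.1013, 0.2237]
tool_rot: [0.707, 0.707, 0.001, 0.001]
ft_force: [-1.0, 0.1, -0.1]
grip_width: 0.0541
grasp_force: 0.0
```

```bash
python3 look.py w13 chest:.056 tealight:.017 jar:.066 dreidel:.081; python3 plan.py .4635 .319 .22 158; python3 -c "
import cv2;a=cv2.imread('pics/w13.png')[60:380,100:480];cv2.imwrite('pics/w13b.png',cv2.resize(a,None,fx=1.8,fy=1.8,interpolation=2))"
```

```text
26.75 [0.6432 0.1013 0.2237] [ 1.7985e+02 -5.0000e-02  8.9990e+01] 0.05412931501054313
chest 0.94 [234. 255. 123. 116.] rect [0.6239 0.0205] sides [(np.float64(0.1258), np.float64(83.8)), (np.float64(0.1201), np.float64(-2.6))]
tealight 0.78 [173. 155.  23.  20.] rect [0.5584 0.1167] sides [(np.float64(0.0234), np.float64(0.0)), (np.float64(0.0238), np.float64(-93.4))]
tealight 0.75 [252. 172.  33.  38.] rect [0.645  0.1007] sides [(np.float64(0.0354), np.float64(0.0)), (np.float64(0.039), np.float64(-89.1))]
tealight 0.68 [ 18. 173.  36.  35.] rect [0.3907 0.0998] sides [(np.float64(0.0385), np.float64(0.0)), (np.float64(0.0396), np.float64(-100.6))]
tealight 0.6 [134. 214.  27.  33.] rect [0.5144 0.0536] sides [(np.float64(0.029), np.float64(0.0)), (np.float64(0.0301), np.float64(-95.1))]
jar 0.74 [224.  56.  62.  75.] rect [0.6212 0.2116] sides [(np.float64(0.0517), np.float64(0.0)), (np.float64(0.0563), np.float64(-89.8))]
dreidel 0.9 [219.  53.  56.  64.] rect [0.6176 0.2109] sides [(np.float64(0.0595), np.float64(44.1)), (np.float64(0.0333), np.float64(-39.1))]
d [ 4.358 -3.569  0.031] w [ -0.028  -0.02  -13.601]
```

View pics/w13b.png

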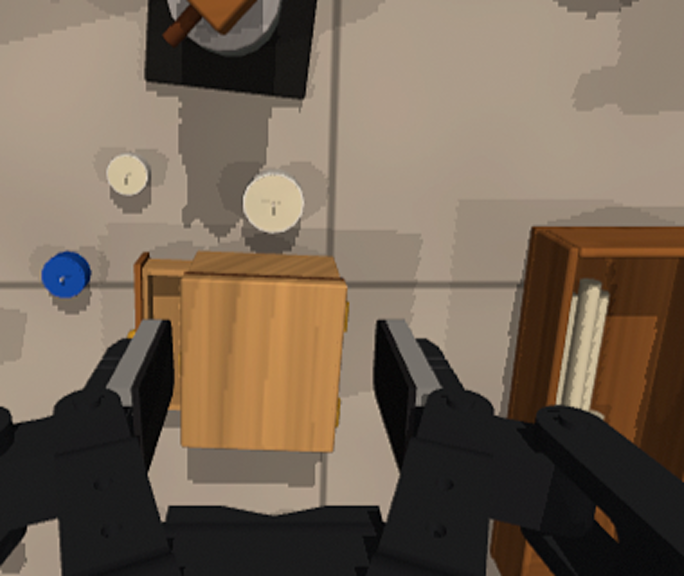

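The tealight stands at (273,203) beside the chest, about 19–20 mm from its foot edge by eye. Next is the lighter.

Request:
drive_tool(rows=[{"dx":0.5,"dy":-0.4,"dz":0,"wx":0,"wy":0,"wz":-1.5,"hand":54},{"dx":1.1,"dy":-0.9,"dz":0,"wx":0,"wy":0,"wz":-3,"hand":54},{"dx":1.7,"dy":-1.4,"dz":0,"wx":0,"wy":0,"wz":-4.5,"hand":54},{"dx":2.3,"dy":-1.9,"dz":0,"wx":0,"wy":0,"wz":-6,"hand":54},{"dx":2.9,"dy":-2.4,"dz":0,"wx":0,"wy":0,"wz":-7.5,"hand":54},{"dx":3.5,"dy":-2.9,"dz":0,"wx":0,"wy":0,"wz":-9,"hand":54},{"dx":4.1,"dy":-3.4,"dz":0,"wx":0,"wy":0,"wz":-10.5,"hand":54},{"dx":4.36,"dy":-3.57,"dz":0,"wx":0,"wy":0,"wz":-12,"hand":54},{"dx":4.36,"dy":-3.57,"dz":0,"wx":0,"wy":0,"wz":-13.6,"hand":54},{"dx":4.36,"dy":-3.57,"dz":0,"wx":0,"wy":0,"wz":-13.6,"hand":54},{"dx":4.36,"dy":-3.57,"dz":0,"wx":0,"wy":0,"wz":-13.6,"hand":54},{"dx":4.36,"dy":-3.57,"dz":0,"wx":0,"wy":0,"wz":-13.6,"hand":54}])

```text
clock: 28.2
eef_pos: [0.4645, 0.3187, 0.2227]
tool_rot: [0.192, 0.981, 0.0, 0.0]
ft_force: [0.7, -0.7, 0.3]
grip_width: 0.0536
grasp_force: 0.0
```

```bash
python3 look.py w14 lighter:.013; python3 - <<'E'
from h import *
k=np.load("pics/w13.npz");C=(k["f"],k["cx"],k["cy"],k["R"],k["p"])
c=lambda u,v:(u/1.8+100,v/1.8+60)
for u,v,z in((182,275,.056),(347,280,.056),(333,451,.056),(181,445,.056),(200,253,0),(335,259,0),(273,203,.017)): print(u,v,px2w(C,*c(u,v),z))
E
python3 plan.py .4635 .319 .22 158
```

```text
28.2 [0.4645 0.3187 0.2227] [1.7999e+02 1.0000e-02 1.5783e+02] 0.053558719086636675
lighter 0.83 [250. 164.  24.  73.] rect [0.4594 0.321 ] sides [(np.float64(0.0222), np.float64(67.8)), (np.float64(0.0787), np.float64(-21.6))]
182 275 [0.5944 0.0669 0.056 ]
347 280 [0.6864 0.0638 0.056 ]
333 451 [ 0.6818 -0.0474  0.056 ]
181 445 [ 0.5889 -0.0428  0.056 ]
200 253 [0.5976 0.0623 0.    ]
335 259 [0.6859 0.0581 0.    ]
273 203 [0.6452 0.0993 0.017 ]
d [ 0.023 -0.003  0.057] w [ 0.007  0.004 -0.027]
```

Request:
drive_tool(rows=[{"dx":0.1,"dy":0,"dz":0.6,"wx":0,"wy":0,"wz":0,"hand":46},{"dx":0.1,"dy":0,"dz":1.5,"wx":0,"wy":0,"wz":0,"hand":46},{"dx":0.1,"dy":0,"dz":2.4,"wx":0,"wy":0,"wz":0,"hand":46},{"dx":0.1,"dy":0,"dz":3.2,"wx":0,"wy":0,"wz":0,"hand":46},{"dx":0.1,"dy":0,"dz":3.8,"wx":0,"wy":0,"wz":0,"hand":46},{"dx":0.1,"dy":0,"dz":4.15,"wx":0,"wy":0,"wz":0,"hand":46},{"dx":0.1,"dy":0,"dz":4.2,"wx":0,"wy":0,"wz":0,"hand":46},{"dx":0.1,"dy":0,"dz":4.2,"wx":0,"wy":0,"wz":0,"hand":46},{"dx":0.1,"dy":0,"dz":4.2,"wx":0,"wy":0,"wz":0,"hand":15},{"dx":0.1,"dy":0,"dz":4.2,"wx":0,"wy":0,"wz":0,"hand":15},{"dx":0.1,"dy":0,"dz":4.2,"wx":0,"wy":0,"wz":0,"hand":15},{"dx":0.1,"dy":0,"dz":4.2,"wx":0,"wy":0,"wz":0,"hand":15},{"dx":0.1,"dy":0,"dz":4.2,"wx":0,"wy":0,"wz":0,"hand":15},{"dx":0.1,"dy":0,"dz":4.2,"wx":0,"wy":0,"wz":0,"hand":15}])

```text
clock: 29.7
eef_pos: [0.4612, 0.3221, 0.015]
tool_rot: [0.191, 0.982, 0.002, 0.002]
ft_force: [0.1, -0.4, 6.1]
grip_width: 0.0221
grasp_force: 60.4
```

```bash
python3 plan.py .5 -.2 .22 92.5
```

```text
d [-4.645 -9.373 -4.125] w [6.1000e-02 2.0000e-03 1.3097e+01]
```

Request:
drive_tool(rows=[{"dx":0,"dy":0,"dz":-0.4,"wx":0,"wy":0,"wz":0,"hand":15},{"dx":0,"dy":0,"dz":-1.2,"wx":0,"wy":0,"wz":0,"hand":15},{"dx":0,"dy":0,"dz":-2.1,"wx":0,"wy":0,"wz":0,"hand":15},{"dx":-0.2,"dy":-0.4,"dz":-3.0,"wx":0,"wy":0,"wz":0,"hand":15},{"dx":-0.5,"dy":-1.1,"dz":-3.8,"wx":0,"wy":0,"wz":1,"hand":15},{"dx":-0.9,"dy":-1.8,"dz":-4.1,"wx":0,"wy":0,"wz":2,"hand":15},{"dx":-1.2,"dy":-2.5,"dz":-4.1,"wx":0,"wy":0,"wz":3,"hand":15},{"dx":-1.6,"dy":-3.2,"dz":-4.1,"wx":0,"wy":0,"wz":4,"hand":15},{"dx":-1.9,"dy":-3.9,"dz":-4.1,"wx":0,"wy":0,"wz":5,"hand":15},{"dx":-2.3,"dy":-4.6,"dz":-4.1,"wx":0,"wy":0,"wz":6,"hand":15},{"dx":-2.6,"dy":-5.3,"dz":-4.1,"wx":0,"wy":0,"wz":7.2,"hand":15},{"dx":-3.0,"dy":-6.0,"dz":-4.1,"wx":0,"wy":0,"wz":8.4,"hand":15},{"dx":-3.4,"dy":-6.8,"dz":-4.1,"wx":0,"wy":0,"wz":9.6,"hand":15},{"dx":-3.8,"dy":-7.6,"dz":-4.1,"wx":0,"wy":0,"wz":10.8,"hand":15},{"dx":-4.2,"dy":-8.4,"dz":-4.1,"wx":0,"wy":0,"wz":12,"hand":15},{"dx":-4.5,"dy":-9.0,"dz":-4.1,"wx":0,"wy":0,"wz":13.1,"hand":15},{"dx":-4.65,"dy":-9.37,"dz":-4.1,"wx":0,"wy":0,"wz":13.1,"hand":15},{"dx":-4.65,"dy":-9.37,"dz":-4.1,"wx":0,"wy":0,"wz":13.1,"hand":15},{"dx":-4.65,"dy":-9.37,"dz":-4.1,"wx":0,"wy":0,"wz":13.1,"hand":15},{"dx":-4.65,"dy":-9.37,"dz":-4.1,"wx":0,"wy":0,"wz":13.1,"hand":15}])

```text
clock: 31.7
eef_pos: [0.4996, -0.1994, 0.2179]
tool_rot: [0.691, 0.723, 0.001, -0.0]
ft_force: [-0.3, -0.1, 0.7]
grip_width: 0.0217
grasp_force: 59.7
```

```bash
python3 look.py w15 menorah:.006 lighter:.217;python3 -c "
import cv2;a=cv2.imread('pics/w15.png')[0:300,112:512];cv2.imwrite('pics/w15b.png',cv2.resize(a,None,fx=2,fy=2,interpolation=2))"
```

```text
31.7 [ 0.4996 -0.1994  0.2179] [ 1.7995e+02 -6.0000e-02  9.2560e+01] 0.021720611893395553
menorah 0.66 [346. 192.  42. 127.] rect [ 0.6098 -0.2186] sides [(np.float64(0.1463), np.float64(92.7)), (np.float64(0.0424), np.float64(-1.1))]
lighter 0.93 [251. 251.  54. 161.] rect [ 0.5007 -0.1932] sides [(np.float64(0.0223), np.float64(2.6)), (np.float64(0.0803), np.float64(-86.1))]
```

View pics/w15b.png

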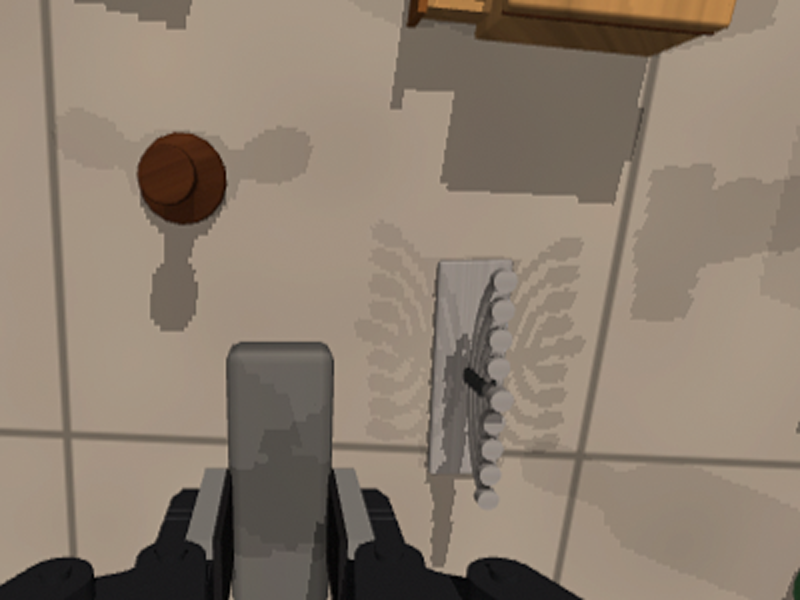

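The lighter is held, pointing along the row. The foot's near edge runs from (440,261) to (430,474) in the enlarged crop. I'll work out the target.

```bash
python3 - <<'E'
from h import *
k=np.load("pics/w15.npz");C=(k["f"],k["cx"],k["cy"],k["R"],k["p"])
c=lambda u,v:(u/2+112,v/2)
a=px2w(C,*c(440,261),.006);b=px2w(C,*c(430,474),.006);d=px2w(C,*c(512,262),.006)
print(a,b,d,np.hypot(*(a-b)[:2]),np.hypot(*(a-d)[:2]),np.degrees(np.arctan2(*(b-a)[:2])))
for z in(.205,.216):print(px2w(C,*c(280,342),z),px2w(C,251,331,z))
u=(a-b)[:2];u/=np.hypot(*u);n=np.array([u[1],-u[0]]);print("target",((a+b)/2)[:2]-n*.042,"yaw",np.degrees(np.arctan2(u[1],u[0])))
E
```

```text
[ 0.5852 -0.1526  0.006 ] [ 0.5935 -0.2757  0.006 ] [ 0.6238 -0.1514  0.006 ] 0.12337949586539895 0.03861864834506767 176.1426784134533
[ 0.4992 -0.1586  0.205 ] [ 0.5026 -0.2474  0.205 ]
[ 0.4991 -0.1563  0.216 ] [ 0.5022 -0.2383  0.216 ]
target [ 0.54744514 -0.21697543] yaw 93.85732158654672
```

```bash
python3 plan.py .5473 -.218 .025 93.3
```

```text
d [-0.42   0.927  3.86 ] w [ 0.013 -0.008 -0.141]
```

Request:
drive_tool(rows=[{"dx":-0.42,"dy":0.5,"dz":0.3,"wx":0,"wy":0,"wz":-0.14,"hand":15},{"dx":-0.42,"dy":0.93,"dz":1.0,"wx":0,"wy":0,"wz":-0.14,"hand":15},{"dx":-0.42,"dy":0.93,"dz":1.8,"wx":0,"wy":0,"wz":-0.14,"hand":15},{"dx":-0.42,"dy":0.93,"dz":2.6,"wx":0,"wy":0,"wz":-0.14,"hand":15},{"dx":-0.42,"dy":0.93,"dz":3.3,"wx":0,"wy":0,"wz":-0.14,"hand":15},{"dx":-0.42,"dy":0.93,"dz":3.75,"wx":0,"wy":0,"wz":-0.14,"hand":15},{"dx":-0.42,"dy":0.93,"dz":3.86,"wx":0,"wy":0,"wz":-0.14,"hand":15},{"dx":-0.42,"dy":0.93,"dz":3.86,"wx":0,"wy":0,"wz":-0.14,"hand":15},{"dx":-0.42,"dy":0.93,"dz":3.86,"wx":0,"wy":0,"wz":-0.14,"hand":15}])

```text
clock: 32.75
eef_pos: [0.5486, -0.2193, 0.0264]
tool_rot: [0.687, 0.727, 0.001, 0.001]
ft_force: [1.1, -0.7, 0.4]
grip_width: 0.0222
grasp_force: 59.7
```

Request:
drive_tool(rows=[{"dx":0.03,"dy":-0.03,"dz":0.1,"wx":0,"wy":0,"wz":0,"hand":15},{"dx":0.03,"dy":-0.03,"dz":0.18,"wx":0,"wy":0,"wz":0,"hand":15},{"dx":0.03,"dy":-0.03,"dz":0.23,"wx":0,"wy":0,"wz":0,"hand":15},{"dx":0.03,"dy":-0.03,"dz":0.23,"wx":0,"wy":0,"wz":0,"hand":15},{"dx":0.03,"dy":-0.03,"dz":0.23,"wx":0,"wy":0,"wz":0,"hand":15}])

```text
clock: 33.25
eef_pos: [0.5461, -0.2179, 0.015]
tool_rot: [0.687, 0.727, 0.001, 0.001]
ft_force: [-2.6, 1.9, 8.0]
grip_width: 0.022
grasp_force: 60.6
```

Contact. Release to a narrow opening and raise, backing away from the menorah.

Request:
drive_tool(rows=[{"dx":0.03,"dy":-0.03,"dz":0.2,"wx":0,"wy":0,"wz":0,"hand":36},{"dx":0,"dy":0,"dz":0,"wx":0,"wy":0,"wz":0,"hand":36},{"dx":0,"dy":0,"dz":0,"wx":0,"wy":0,"wz":0,"hand":36},{"dx":0,"dy":0,"dz":0,"wx":0,"wy":0,"wz":0,"hand":36},{"dx":0,"dy":0,"dz":-0.4,"wx":0,"wy":0,"wz":0,"hand":36},{"dx":0,"dy":0,"dz":-1.1,"wx":0,"wy":0,"wz":0,"hand":36},{"dx":0,"dy":0,"dz":-1.9,"wx":0,"wy":0,"wz":0,"hand":36},{"dx":0,"dy":-0.3,"dz":-2.8,"wx":0,"wy":0,"wz":0,"hand":36},{"dx":0,"dy":-0.5,"dz":-3.6,"wx":0,"wy":0,"wz":0,"hand":36},{"dx":0,"dy":-0.5,"dz":-4.4,"wx":0,"wy":0,"wz":0,"hand":36},{"dx":0,"dy":-0.5,"dz":-4.4,"wx":0,"wy":0,"wz":0,"hand":36},{"dx":0,"dy":-0.5,"dz":-4.4,"wx":0,"wy":0,"wz":0,"hand":36}])

```text
clock: 34.45
eef_pos: [0.5207, -0.2195, 0.2334]
tool_rot: [0.687, 0.726, 0.001, 0.001]
ft_force: [-0.5, 0.5, -0.1]
grip_width: 0.0359
grasp_force: 0.0
```

```bash
python3 look.py w16 menorah:.006 lighter:.013 candlestick:.027;python3 -c "
import cv2;a=cv2.imread('pics/w16.png')[0:300,112:512];cv2.imwrite('pics/w16b.png',cv2.resize(a,None,fx=2,fy=2,interpolation=2))"
```

```text
34.45 [ 0.5207 -0.2195  0.2334] [ 1.7989e+02 -1.0000e-02  9.3180e+01] 0.03589226239426339
menorah 0.83 [326. 170.  39. 125.] rect [ 0.6077 -0.2176] sides [(np.float64(0.1412), np.float64(92.8)), (np.float64(0.0406), np.float64(0.1))]
lighter 0.83 [274. 165.  24.  71.] rect [ 0.5477 -0.2148] sides [(np.float64(0.024), np.float64(3.1)), (np.float64(0.0792), np.float64(-85.1))]
candlestick 0.68 [183.  68.  50.  44.] rect [ 0.4509 -0.1181] sides [(np.float64(0.042), np.float64(24.8)), (np.float64(0.0441), np.float64(-63.1))]
candlestick 0.58 [326. 172.  38. 123.] rect [ 0.6031 -0.2135] sides [(np.float64(0.1336), np.float64(93.8)), (np.float64(0.0385), np.float64(1.0))]
```

View pics/w16b.png

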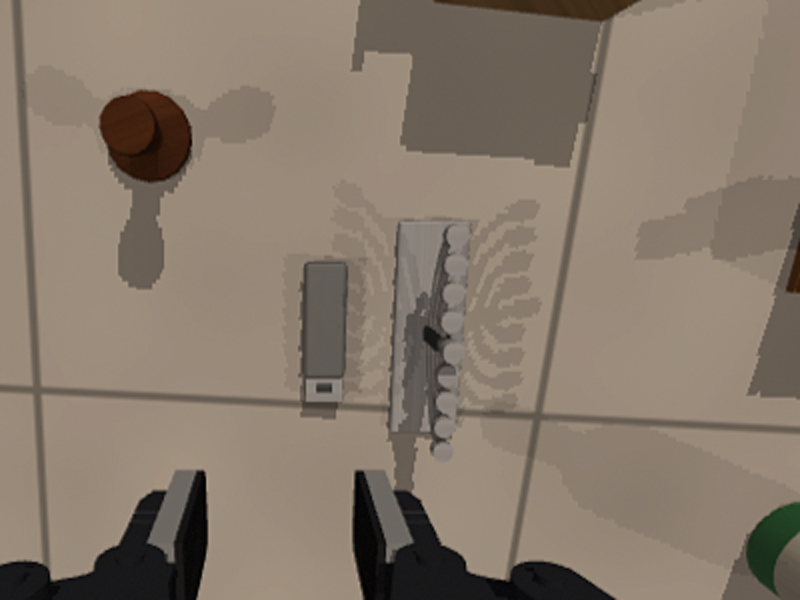

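The lighter lies parallel to the foot, centred on it and about 29 mm clear. The robot touches nothing, so I'm handing the job in.

```bash
python3 -c "
from workcell import bot
print(bot.job_done())"
```

```text
the job is handed in; nothing more can be done
None
```

The job was handed in at 34.5 s, with all four things set out in the order asked: the jar is centred on the coaster and the dreidel on its lid, the tealight stands about 19 mm left of the chest, and the lighter lies along the menorah about 29 mm clear of its foot.

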